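# Rub down glued mini solar panels and stand them to cure

## Task

Bed down the glued cover of every mini solar panel while it lies in the mould: with the sprung rubbing block, working from the left panel to the right one, make one steady stroke along each panel's centre line from the end nearest the robot to the far end, pressing all the way with about 8 N (the spring a little over half in) and never hard enough to crack it (25 N). Then stand the block upright on its rubber pad again, lift the panels out of the mould and lean them side by side in the curing rack, foot held by the lip, back on the rail, cells facing up and away from the robot, not overlapping; leave everything else on the table where it is.

Things in the scene. Friction and masses are not known exactly. Their poses are not given: they have to be found in the camera images.
- mould: Fixed mould, left or right of the robot: plate 160 x 330 x 4 mm, origin under its centre, x away from the robot (yaw within 0.2 rad); three grey nests 105 mm apart along y. Panels lie on beds 18 mm above the table; over its middle 90 mm a bed is only 38 mm wide, so a panel's long sides are free there down to the plate. End lips and corner stops are 22 mm high, 2 mm below the panel's top.
- panel_a: Mini solar panel that starts in the left-hand (+y) nest of the mould (may be absent): rigid slab 120 x 56 x 6 mm, 0.1 kg, white with a grid of dark cells on its top face; origin = centre of its underside, x along its 120 mm length (away from the robot while in the nest), y across its 56 mm width, z out of the cell face.
- nest_a (a point): Centre of the bed of the left-hand (+y) nest, where a panel's origin lies (18 mm above the table).
- panel_b: Mini solar panel that starts in the middle nest of the mould (may be absent): rigid slab 120 x 56 x 6 mm, 0.1 kg, white with a grid of dark cells on its top face; origin = centre of its underside, x along its 120 mm length (away from the robot while in the nest), y across its 56 mm width, z out of the cell face.
- nest_b (a point): Centre of the bed of the middle nest, where a panel's origin lies (18 mm above the table).
- panel_c: Mini solar panel that starts in the right-hand (-y) nest of the mould (may be absent): rigid slab 120 x 56 x 6 mm, 0.1 kg, white with a grid of dark cells on its top face; origin = centre of its underside, x along its 120 mm length (away from the robot while in the nest), y across its 56 mm width, z out of the cell face.
- nest_c (a point): Centre of the bed of the right-hand (-y) nest, where a panel's origin lies (18 mm above the table).
- rack: Curing rack, fixed: plate 330 mm wide (y), 6 thick, from x = -88 to 32 mm of its origin on the table; x away from the robot (yaw within 0.2). Lip along the far side: inner face x = 24, top z = 22 mm. A panel stands on a short edge inside the lip, its back on the rail, at 45 degrees, top towards the robot; its origin then is near x = -22, z = 48 mm. Places: y = -95, 0, 95; posts y = +-160.
- rack_rail: Rail of the rack: aluminium bar of 12 mm diameter along y; origin = its middle, on its axis, at x = -48, z = 65 mm of the rack.
- pad: Black rubber pad 100 x 120 x 4 mm fixed on the table, home of the rubbing block; origin = centre of its underside.
- block: Rubbing block standing on the pad, 61 mm high, 0.28 kg: weighted cork-faced sole 42 x 50 x 8 mm (x, y, z), sprung by 14 mm on two pins under a flange 42 x 50 x 6 mm (underside 23 mm above the sole's face); wooden handle 26 x 34 mm (x, y) from 29 to 61 mm above the sole's face. Origin = centre of the sole's face, spring out; z up along the handle.
- block_grip (a point): Point on the handle's axis, 50 mm above the sole's face (spring out).
- sole (a joint): How far the block's sole is pushed up into the block: 0 = spring out, 0.014 m = solid. Pressing force is about 1.8 N at first touch, 7 to 8 N at 0.009 to 0.010, 10 N at 0.014, then solid.
- dispenser_1: Bystander, leave alone: yellow tape dispenser, loose on the table; origin = centre of its underside.
- dispenser_2: Bystander, leave alone: orange tape dispenser, loose on the table; origin = centre of its underside.
- pliers: Bystander, leave alone: blue-handled pliers, loose on the table; origin = centre of its underside.
- ribbon_coil: Bystander, leave alone: coil of aluminium ribbon, 64 mm across, loose on the table; origin = centre of its underside.
- junction_box: Bystander, leave alone: small black box 50 x 36 x 16 mm, loose on the table; origin = centre of its underside.
- cutter: Bystander, leave alone: yellow knife, 120 mm long, loose on the table; origin = centre of its underside.
- pot: Bystander, leave alone: white plastic cup, 70 mm across, loose on the table; origin = centre of its underside.
Mind the look-alikes: they are no part of the job. What is shaped like the panel_a but purple is not meant.

How it is judged (in metres and radians):
On the way, in this order (a step that is already met when the one before it is completed fails the run):
1. the block's sole presses on the near end of the left-hand panel, in its nest, with 3 to 16 N, within 15 mm of its centre line (contact force between block and panel_a between 3 and 16 N and x of block in the frame of panel_a between -0.06 and -0.024 m and y of block in the frame of panel_a between -0.015 and 0.015 m and distance between panel_a and nest_a below 0.008 m and angle between panel_a's own z axis and vertical below 0.1 rad), for 0.12 s.
2. the block's sole presses on the middle of the left-hand panel, in its nest, with 3 to 16 N, within 15 mm of its centre line (contact force between block and panel_a between 3 and 16 N and x of block in the frame of panel_a between -0.012 and 0.012 m and y of block in the frame of panel_a between -0.015 and 0.015 m and distance between panel_a and nest_a below 0.008 m and angle between panel_a's own z axis and vertical below 0.1 rad), for 0.12 s.
3. the block's sole presses on the far end of the left-hand panel, in its nest, with 3 to 16 N, within 15 mm of its centre line (contact force between block and panel_a between 3 and 16 N and x of block in the frame of panel_a between 0.024 and 0.06 m and y of block in the frame of panel_a between -0.015 and 0.015 m and distance between panel_a and nest_a below 0.008 m and angle between panel_a's own z axis and vertical below 0.1 rad), for 0.12 s.
4. the block's sole presses on the near end of the middle panel, in its nest, with 3 to 16 N, within 15 mm of its centre line (contact force between block and panel_b between 3 and 16 N and x of block in the frame of panel_b between -0.06 and -0.024 m and y of block in the frame of panel_b between -0.015 and 0.015 m and distance between panel_b and nest_b below 0.008 m and angle between panel_b's own z axis and vertical below 0.1 rad), for 0.12 s.
5. the block's sole presses on the middle of the middle panel, in its nest, with 3 to 16 N, within 15 mm of its centre line (contact force between block and panel_b between 3 and 16 N and x of block in the frame of panel_b between -0.012 and 0.012 m and y of block in the frame of panel_b between -0.015 and 0.015 m and distance between panel_b and nest_b below 0.008 m and angle between panel_b's own z axis and vertical below 0.1 rad), for 0.12 s.
6. the block's sole presses on the far end of the middle panel, in its nest, with 3 to 16 N, within 15 mm of its centre line (contact force between block and panel_b between 3 and 16 N and x of block in the frame of panel_b between 0.024 and 0.06 m and y of block in the frame of panel_b between -0.015 and 0.015 m and distance between panel_b and nest_b below 0.008 m and angle between panel_b's own z axis and vertical below 0.1 rad), for 0.12 s.
7. the block's sole presses on the near end of the right-hand panel, in its nest, with 3 to 16 N, within 15 mm of its centre line (contact force between block and panel_c between 3 and 16 N and x of block in the frame of panel_c between -0.06 and -0.024 m and y of block in the frame of panel_c between -0.015 and 0.015 m and distance between panel_c and nest_c below 0.008 m and angle between panel_c's own z axis and vertical below 0.1 rad), for 0.12 s.
8. the block's sole presses on the middle of the right-hand panel, in its nest, with 3 to 16 N, within 15 mm of its centre line (contact force between block and panel_c between 3 and 16 N and x of block in the frame of panel_c between -0.012 and 0.012 m and y of block in the frame of panel_c between -0.015 and 0.015 m and distance between panel_c and nest_c below 0.008 m and angle between panel_c's own z axis and vertical below 0.1 rad), for 0.12 s.
9. the block's sole presses on the far end of the right-hand panel, in its nest, with 3 to 16 N, within 15 mm of its centre line (contact force between block and panel_c between 3 and 16 N and x of block in the frame of panel_c between 0.024 and 0.06 m and y of block in the frame of panel_c between -0.015 and 0.015 m and distance between panel_c and nest_c below 0.008 m and angle between panel_c's own z axis and vertical below 0.1 rad), for 0.12 s.
At the end, for the whole second after the job is handed in: Each panel leans at rest on the rail, foot behind the lip: 0.62-0.95 rad from flat, cells up, square to 0.2 rad, origin within 20 mm of x=-22, 13 mm of z=49 and 135 mm of y=0 in the rack, centres 50 mm apart. Block at rest upright (0.15 rad) on the pad, within 40 (x), 45 (y) mm of its centre (angle between panel_a's own z axis and vertical between 0.62 and 0.95 rad and x of panel_a in the frame of rack between -0.042 and -0.002 m and y of panel_a in the frame of rack between -0.135 and 0.135 m and z of panel_a in the frame of rack between 0.036 and 0.062 m and angle between the y axis of each of panel_a, panel_b, panel_c and the y axis of rack, either way round below 0.2 rad and contact force between each of panel_a, panel_b, panel_c and rack_rail above 0.03 N and linear speed of each of panel_a, panel_b, panel_c, block below 0.02 m/s and angle between panel_b's own z axis and vertical between 0.62 and 0.95 rad and x of panel_b in the frame of rack between -0.042 and -0.002 m and y of panel_b in the frame of rack between -0.135 and 0.135 m and z of panel_b in the frame of rack between 0.036 and 0.062 m and angle between panel_c's own z axis and vertical between 0.62 and 0.95 rad and x of panel_c in the frame of rack between -0.042 and -0.002 m and y of panel_c in the frame of rack between -0.135 and 0.135 m and z of panel_c in the frame of rack between 0.036 and 0.062 m and distance between panel_a and panel_b above 0.05 m and distance between each of panel_a, panel_b and panel_c above 0.05 m and x of block in the frame of pad between -0.04 and 0.04 m and y of block in the frame of pad between -0.045 and 0.045 m and z of block in the frame of pad between -0.004 and 0.012 m and angle between block's own z axis and vertical below 0.15 rad); the robot touches nothing.
It fails at once if a panel is pressed with the block harder than 25 N (contact force between block and panel_a above 25 N or contact force between block and panel_b above 25 N or contact force between block and panel_c above 25 N).
It fails at once if a bystander is moved by more than 30 mm (distance of any of dispenser_1, dispenser_2, pliers, ribbon_coil, junction_box, cutter, pot from where it was at the start of the episode above 0.03 m).
Of panel_a, panel_b, panel_c only 2 to 3 are there at a start; the rules pass over those that are not, and their reading is None.
At some moment in a run one of block may be knocked a few centimetres aside while the robot is not near it.
Once in a run the grip may slacken for a moment while it holds something.
It also fails if it takes over 210 s, if anything falls off the work surface, if the arm or the gripper's body presses on something with over 40 N, if the wrist force passes 120 N, or if a joint passes its speed limit or range.

## Robot

A 6-joint arm with a two-finger parallel gripper is mounted at the origin on the work surface. World frame = base frame: x ahead of the robot, y to its left, z up, the work surface at z = 0. Lengths are in mm, angles in rad, forces in N, time in s.
With the tool pointing down it reaches from about 425 to 950 mm from the base axis. Payload 3.5 kg.
Tool frame: the origin (TCP) lies at the very end of the fingers, on their centre line; the grasp point (between the pads) lies 19 mm behind it (arm.grasp_offset is the distance from the TCP to the grasp point, in mm); z points along the fingers, x is the direction in which the jaws open and shut, and the axes are right-handed (so a half turn about z gives the same grasp; the last joint's range is limited). The gripper opens to 85 mm and grips with 20 to 120 N. Pads are 22 mm wide; open, the fingers measure 114 mm over their backs; the gripper's body (76 mm by 85 mm) begins 54 mm behind the grasp point. The pads swing forward as they close: fully open they stand 13 mm farther back than shut.
Start: joints at [0.99, 0.286, 1.577, -0, 1.279, -0.15], TCP at [281.842, 613.328, 231.325] pointing down, gripper open.
Joint ranges: [-2.77, 2.77], [-0.9, 2.22], [0.21, 2.48], [-1.53, 4.67], [0.24, 2.81], [-2.84, 2.84]. Speed limits (rad/s): [2.79, 2.79, 3.14, 3.14, 3.14, 3.14].

## Interface

Orientations are given as a rotation vector (axis times angle).
In Python, from workcell import status, optics, order, arm gives the robot as it stands. The module is installed in compiled form; this text tells all that it offers.
- The arm moves only by the tool play_rows, never from a script. Its argument "targets" is a list of rows, each an object of numbers: "hand": the closure, from 0 (fully open) to 1 (shut); "dx", "dy", "dz": the shift along the tool's x, y, z in mm; "ax", "ay", "az": the turn, a rotation vector about the tool's x, y, z in rad. In form: [{"hand": .., "dx": .., "dy": .., "dz": .., "ax": .., "ay": .., "az": ..}, ...]. A call has 1 to 20 rows; each row is the pose to reach, as a shift and turn from the pose commanded when the call began, along the tool's axes at that moment; what a row does not reach only later rows make up. A row lasts 1/8 s, in which the tool goes at most 62.5 mm and 10.7 degrees, less where a joint would pass 70% of its speed; a pose out of reach is approached as far as the arm can. A call with a gripper value outside its range is refused whole. The fingers move at their own pace and stop on an object; "force" is the grip in N (left out, the last holds). Time passes only in rows, so rows that repeat a pose let the fingers close. It gives the time, the measured TCP pose, the force and the opening at its end, in the units of the state.
- status.get_state(): the state, without advancing time (a new reading comes with each control period).
- optics.capture(name): name is "scene" or "top" or "wrist"; returns a dict with "img" (384x512x3 uint8, red, green, blue), "depth" (384x512 float32, mm along the optical axis (not along the pixel's ray), 0 where there is no reading), "fov_y" (degrees; the focal length in pixels is half the picture's height over the tangent of half this angle, whatever the lens; pixels are square), "cx", "cy" (the principal point, pixels), "k1" (the pictures are not rectified: a ray, as slopes to the right and down, at radius r is drawn at 1 + k1 r^2 times it, then the intrinsics apply), "R" (3x3) and "t" (3): a world point X has camera coordinates R X + t. Camera axes: x right, y down, z forward; pixel columns grow to the right and rows downward; lengths in mm; the calibration is good to about 2 mm. A picture is of the moment at which its call begins.
- order.hand_in(): hands the job in, once; it reports no verdict.
Trained networks look in a picture, given as the dict that the camera call returned (one of the last four; its "shot" number tells which), for a name from the list of things; names that differ only in an ending like _2 or _b are one class to them, and where a whole thing is asked for, a point or a joint stands for the part that bears it (a point fixed in the world has none). Each returns a list of dicts, best first, with "confidence" (0 to 1); they miss things now and then, are a little off and sometimes report something else, mostly with a low value. They report only what shows in the picture. A call takes as long as a camera call. They do not tell look-alikes from the thing itself.
- optics.look_for(picture, target): "centre" ([column, row] in pixels, amid what is visible of it).
- optics.place_of(picture, target): "centre" ([column, row] in pixels: a listed point, or the origin of a listed thing).
The state is a dict: "time": time; "joint_pos": joint angles; "joint_velocities": joint speeds; "tau": joint torques, N m; "tcp_pos": TCP position; "ee_rot": TCP orientation; "ft_force": force on the tool from outside, world axes, zero at the start; "torque": the same for the moment, N m; "width": finger opening in mm.
Only numpy, scipy, OpenCV 4.12 (cv2) and the standard library are available. Lean on these libraries where they do the work, as an engineer would, in place of code of your own. Each camera call takes 0.05 s, during which the arm holds its last target.

## Working session

There is one attempt and no reset: what is moved stays moved. The work goes in short steps, Python scripts to look and compute and a tool call to move; the robot and the scene stay as the last step left them, time stands still between calls to the robot, and variables do not carry over. Pictures are saved under pics/ and viewed, and the job is handed in when it is done.

Besides the shell and the picture viewer there is one more tool, called after ">>>" as a command line: name --argument value ..., lists and objects as JSON in quotes. play_rows: Moves the arm, as the interface text tells. Its arguments: {"type":"object","properties":{"targets":{"type":"array","items":{"type":"object","properties":{"hand":{"type":"number"},"dx":{"type":"number"},"dy":{"type":"number"},"dz":{"type":"number"},"ax":{"type":"number"},"ay":{"type":"number"},"az":{"type":"number"}}}},"force":{"type":"number"}},"required":["targets"]}

```bash
mkdir -p pics; cat > h.py <<'E'
import numpy as np, cv2
from scipy.spatial.transform import Rotation as Ro
from workcell import status, optics, order, arm
def K(p):
    f=p["img"].shape[0]/2/np.tan(np.radians(p["fov_y"])/2); return f
def ray(p,uv):
    f=K(p); d=np.array([(uv[0]-p["cx"])/f,(uv[1]-p["cy"])/f]); s=d.copy()
    for _ in range(20): s=d/(1+p["k1"]*(s@s))
    return np.array([s[0],s[1],1.])
def at_z(p,uv,z):
    r=np.array(p["R"]);t=np.array(p["t"]); c=-r.T@t; d=r.T@ray(p,uv); return c+d*(z-c[2])/d[2]
def at_depth(p,uv):
    u,v=int(round(uv[0])),int(round(uv[1])); dd=p["depth"][v,u]; r=np.array(p["R"]);t=np.array(p["t"]); return r.T@(ray(p,uv)*dd-t)
def proj(p,X):
    c=np.array(p["R"])@np.array(X,float)+np.array(p["t"]); s=c[:2]/c[2]; s=s*(1+p["k1"]*(s@s)); return K(p)*s+[p["cx"],p["cy"]]
def cloud(p):
    h,w=p["depth"].shape; f=K(p); u,v=np.meshgrid(np.arange(w),np.arange(h)); d=np.stack([(u-p["cx"])/f,(v-p["cy"])/f],-1); s=d.copy()
    for _ in range(15): s=d/(1+p["k1"]*(s**2).sum(-1,keepdims=True))
    P=np.concatenate([s,np.ones((h,w,1))],-1)*p["depth"][...,None]; return (P-np.array(p["t"]))@np.array(p["R"])
def save(p,n,box=None,sc=1.5):
    im=p["img"][...,::-1]
    if box: a,b,c,d=box; im=im[b:d,a:c]
    im=cv2.resize(im,None,fx=sc,fy=sc,interpolation=cv2.INTER_CUBIC); cv2.imwrite("pics/"+n+".png",im)
E
python3 - <<'E'
from h import *
np.set_printoptions(precision=3,suppress=True)
s=status.get_state(); print(s)
for n in ["scene","top"]:
    p=optics.capture(n); save(p,n+"0"); print(n,p["fov_y"],p["cx"],p["cy"],p["k1"],p["R"],p["t"], -np.array(p["R"]).T@np.array(p["t"]))
    for t in ["mould","panel_a","rack","rack_rail","pad","block","block_grip","nest_a"]:
        try: r=optics.place_of(p,t)
        except Exception as e: r=[]; print(t,e)
        for q in r: print(t,np.round(q["centre"],1),round(q["confidence"],2),at_depth(p,q["centre"]) if 0<=q["centre"][0]<511 and 0<=q["centre"][1]<383 else None)
E
```

```text
{'time': 0.0, 'joint_pos': array([ 0.99 ,  0.287,  1.578,  0.   ,  1.279, -0.15 ]), 'joint_velocities': array([ 0.   ,  0.001, -0.001,  0.   ,  0.   ,  0.001]), 'tau': array([  0.001, -40.596, -29.264,  -0.   ,   0.006,   0.   ]), 'tcp_pos': array([281.485, 612.78 , 229.927]), 'ee_rot': array([ 2.644,  1.695, -0.003]), 'ft_force': array([ 0.709, -0.727,  0.206]), 'torque': array([ 0.072, -0.078, -0.033]), 'width': 85.37385210602395}
scene 57.3698967608792 252.61888259185818 192.44806765216347 -0.0636643797821621 [[ 0.687  0.726 -0.024]
 [ 0.371 -0.38  -0.847]
 [-0.625  0.573 -0.53 ]] [-321.855 -109.459 1398.547] [1135.36  -609.336  641.228]
mould [315.5 188.7] 0.96 [535.676 230.479  17.301]
panel_a [293.4 195.6] 0.89 [518.612 135.884  25.118]
panel_a [331.3 172.9] 0.79 [516.056 346.712  24.879]
panel_a [370.3 166.8] 0.78 [576.796 516.849   7.69 ]
panel_a [299.7 157.6] 0.77 [332.026 390.495   7.08 ]
panel_a [181.3 222. ] 0.39 [ 349.644 -188.271    1.55 ]
rack [194. 251.] 0.93 [ 491.981 -241.136    6.787]
rack [315.6 240.8] 0.34 [702.222  18.214  13.203]
rack_rail [181.9 222.3] 0.58 [ 
[... 807 characters left out ...]
5.779]
panel_a [109.2 178.6] 0.77 [577.315 509.277   5.163]
panel_a [150.4 196.4] 0.66 [513.792 351.834  26.705]
panel_a [210.6 197.4] 0.65 [514.661 144.847  19.435]
panel_a [240.2 147.9] 0.63 [681.598  45.509  57.085]
rack_rail [239.3 145.3] 0.72 [689.002  48.607  63.336]
rack_rail [324.  221.4] 0.64 [ 434.614 -236.09    73.255]
rack_rail [400.5 227.1] 0.61 [ 420.123 -519.894   22.987]
pad [238.3 151. ] 0.87 [677.054  52.439  31.239]
block [243.5 146.1] 0.55 [685.815  34.283  65.866]
block [208.5 197.3] 0.18 [514.35  151.613  24.001]
block_grip [238.5 143.7] 0.44 [697.701  51.746  51.587]
nest_a [212.4 200.2] 0.73 [504.652 138.02   23.227]
nest_a [147.1 197.2] 0.72 [511.229 364.148  23.236]
```

View pics/scene0.png

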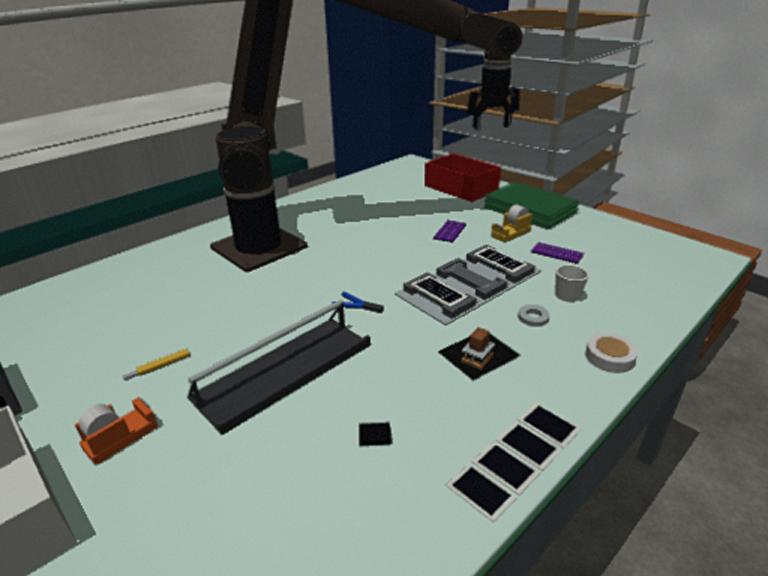

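View pics/top0.png

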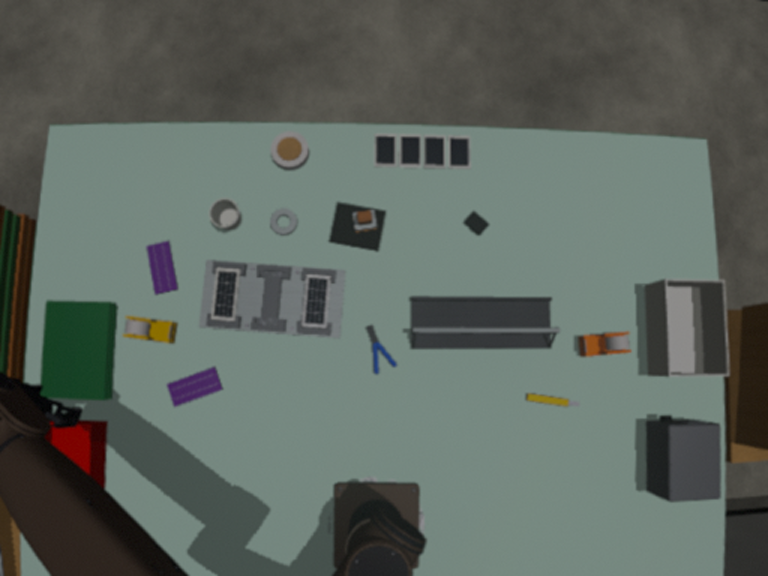

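Two panels are in the mould: left at (224,293) and right at (317,300) in the top picture. The middle nest at (271,298) is empty. The two purple slabs at (162,268) and (195,386) are look-alikes. The block is on the pad at (358,225) and the rack at (480,323). Next I'll measure from closer.

```bash
python3 - <<'E'
from h import *
np.set_printoptions(precision=3,suppress=True)
print(arm.grasp_offset, [a for a in dir(arm) if a[0]!='_'])
s=status.get_state(); R=Ro.from_rotvec(s['ee_rot']).as_matrix(); print(R, s['tcp_pos'])
p=optics.capture("wrist"); save(p,"w0"); r=np.array(p["R"]); c=-r.T@np.array(p["t"]); print(p["fov_y"],r,c, R.T@(c-s['tcp_pos']), R.T@r.T)
p=optics.capture("top")
C=cloud(p); im=p["img"].astype(int); 
# height map stats
Z=C[...,2]
print("table z", np.median(Z[250:330,200:210]))
for nm,(x0,x1,y0,y1),(z0,z1) in [("mould",(380,620,50,450),(14,40)),("rackrail",(300,600,-500,-40),(50,90)),("block",(600,780,-60,120),(45,80))]:
    m=(C[...,0]>x0)&(C[...,0]<x1)&(C[...,1]>y0)&(C[...,1]<y1)&(Z>z0)&(Z<z1)
    P=C[m]; 
    rect=cv2.minAreaRect(P[:,:2].astype(np.float32)); print(nm,m.sum(),rect,P.mean(0),np.percentile(P[:,2],[10,50,90]))
    print(cv2.boxPoints(rect))
E
```

```text
18.700000000000003 ['PlanningError', 'grasp_offset']
[[ 0.418  0.909  0.   ]
 [ 0.909 -0.418  0.   ]
 [ 0.     0.    -1.   ]] [281.856 613.328 231.356]
66.06538728652288 [[ 0.419  0.908 -0.001]
 [ 0.871 -0.401  0.285]
 [ 0.258 -0.12  -0.958]] [216.29  642.579 375.074] [  -0.801  -71.786 -143.72 ] [[ 1.    -0.001 -0.002]
 [ 0.001  0.958  0.285]
 [ 0.001 -0.285  0.958]]
table z 0.18848386121043048
mould 2237 ((510.9791259765625, 249.11474609375), (286.72772216796875, 152.07090759277344), 86.77941131591797) [509.725 248.961  22.428] [17.46  22.74  26.655]
[[427.01  110.249]
 [578.84  101.706]
 [594.949 387.98 ]
 [443.118 396.524]]
rackrail 364 ((438.3772277832031, -238.53805541992188), (16.38985824584961, 329.77447509765625), 0.6250576376914978) [ 440.224 -226.14    69.703] [66.637 69.855 73.285]
[[ 428.384  -73.75 ]
 [ 431.982 -403.505]
 [ 448.37  -403.326]
 [ 444.773  -73.571]]
block 82 ((694.4783325195312, 38.46607208251953), (27.175710678100586, 32.493072509765625), 6.473301887512207) [692.034  38.104  62.995] [55.991 64.305 68.31 ]
[[679.145  53.077]
 [682.809  20.791]
 [709.811  23.855]
 [706.148  56.141]]
```

View pics/w0.png

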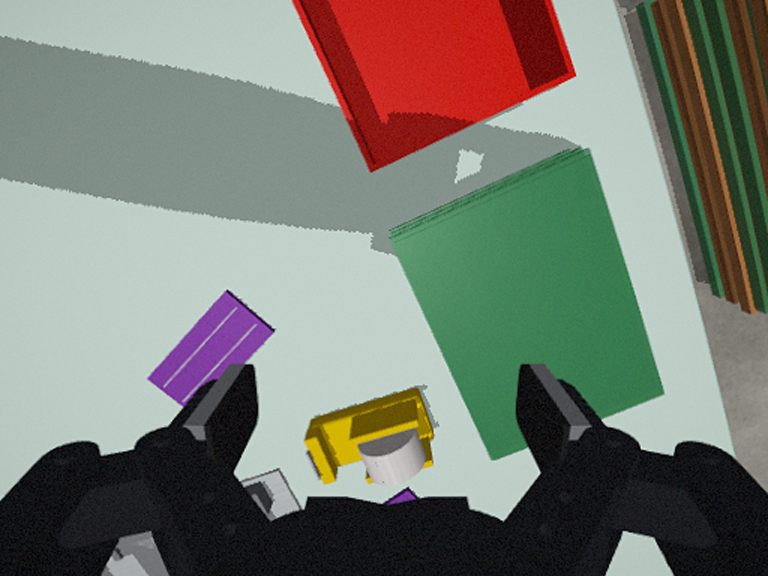

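```bash
cat >> h.py <<'E'
def down(yaw,tilt=0.):
    """tool x at world yaw; tilt about tool x-axis-independent: rotate about world axis = jaw axis by tilt"""
    x=np.array([np.cos(yaw),np.sin(yaw),0]); z=np.array([0,0,-1.]); y=np.cross(z,x)
    R=np.stack([x,y,z],1)
    return R@Ro.from_rotvec([tilt,0,0]).as_matrix()
def go(pos,R,s=None):
    s=s or status.get_state(); R0=Ro.from_rotvec(s['ee_rot']).as_matrix()
    d=R0.T@(np.array(pos)-s['tcp_pos']); a=Ro.from_matrix(R0.T@R).as_rotvec()
    n=max(np.linalg.norm(d)/62.5,np.degrees(np.linalg.norm(a))/10.7)
    print("dx %.1f dy %.1f dz %.1f ax %.4f ay %.4f az %.4f rows %.1f | t %.1f f %s w %.1f"%(*d,*a,n,s['time'],np.round(s['ft_force'],1),s['width']))
np.set_printoptions(precision=3,suppress=True)
E
python3 -c "
from h import *
go([466,249,250],down(np.pi/2-0.056))"
```

```text
dx -254.1 dy 319.5 dz -18.7 ax -0.0000 ay 0.0000 az -0.3748 rows 6.5 | t 1.0 f [-0.4 -0.3  0. ] w 85.6
```

>>> play_rows --targets '[{"dz":-18.7,"dx":-127,"dy":160,"az":-0.187,"hand":0},{"dz":-18.7,"dx":-127,"dy":160,"az":-0.187,"hand":0},{"dz":-18.7,"dx":-127,"dy":160,"az":-0.187,"hand":0},{"dz":-18.7,"dx":-127,"dy":160,"az":-0.187,"hand":0},{"dz":-18.7,"dx":-254,"dy":319.5,"az":-0.3748,"hand":0},{"dz":-18.7,"dx":-254,"dy":319.5,"az":-0.3748,"hand":0},{"dz":-18.7,"dx":-254,"dy":319.5,"az":-0.3748,"hand":0},{"dz":-18.7,"dx":-254,"dy":319.5,"az":-0.3748,"hand":0},{"dz":-18.7,"dx":-254,"dy":319.5,"az":-0.3748,"hand":0},{"dz":-18.7,"dx":-254,"dy":319.5,"az":-0.3748,"hand":0}]'

```text
validation failed for argument at $.ta...
```

```bash
python3 - <<'E'
from h import *
s=status.get_state();print(s['tcp_pos'],s['ee_rot'],s['time'])
p=optics.capture("wrist"); save(p,"w1")
for t in ["mould","panel_a","nest_a","block","pad"]:
    for q in optics.place_of(p,t): print(t,np.round(q["centre"],1),round(q["confidence"],2),at_z(p,q["centre"],18 if t[0] in "np" else 0),at_depth(p,q["centre"]))
np.save("w1.npy",p,allow_pickle=True)
E
```

```text
[281.856 613.331 231.331] [-2.645 -1.695  0.   ] 1.0
mould [116.6 377. ] 0.55 [511.958 244.72    0.   ] [264.799 577.303 313.527]
panel_a [140.3 236.2] 0.77 [302.329 430.526  18.   ] [304.875 424.251   7.434]
```

View pics/w1.png

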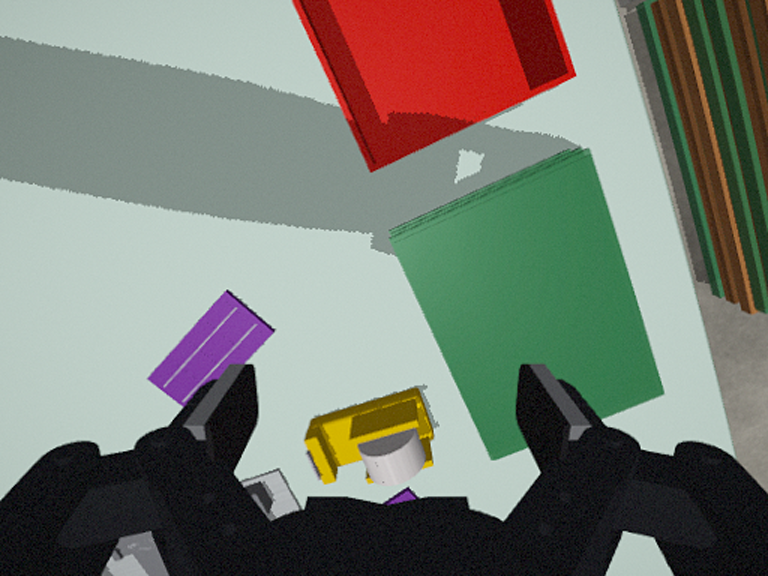

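>>> play_rows --targets '[{"hand":0,"dx":-127,"dy":160,"dz":-18.7,"ax":0,"ay":0,"az":-0.187},{"hand":0,"dx":-127,"dy":160,"dz":-18.7,"ax":0,"ay":0,"az":-0.187},{"hand":0,"dx":-127,"dy":160,"dz":-18.7,"ax":0,"ay":0,"az":-0.187},{"hand":0,"dx":-254,"dy":319.5,"dz":-18.7,"ax":0,"ay":0,"az":-0.375},{"hand":0,"dx":-254,"dy":319.5,"dz":-18.7,"ax":0,"ay":0,"az":-0.375},{"hand":0,"dx":-254,"dy":319.5,"dz":-18.7,"ax":0,"ay":0,"az":-0.375},{"hand":0,"dx":-254,"dy":319.5,"dz":-18.7,"ax":0,"ay":0,"az":-0.375},{"hand":0,"dx":-254,"dy":319.5,"dz":-18.7,"ax":0,"ay":0,"az":-0.375}]'

```text
time: 2.3
tcp_pos: [467.2, 247.0, 250.3]
ee_rot: [2.287, 2.153, 0.001]
ft_force: [-0.2, 1.7, -0.3]
width: 85.3
```

```bash
cat > v.py <<'E'
from h import *
import sys
n=sys.argv[1]
s=status.get_state();print(s['tcp_pos'],s['ee_rot'],s['time'],s['width'],s['ft_force'])
p=optics.capture("wrist"); save(p,n)
for t in sys.argv[2:]:
    for q in optics.place_of(p,t): print(t,np.round(q["centre"],1),round(q["confidence"],2),at_z(p,q["centre"],18 if t[0] in "n" or t=="panel_a" else 0),at_depth(p,q["centre"]))
np.save(n+".npy",p,allow_pickle=True)
E
python3 v.py w2 mould panel_a nest_a block pad
```

```text
[467.216 246.991 250.286] [2.287 2.153 0.001] 2.3 85.32989406626885 [-0.151  1.72  -0.251]
mould [259.1 192.6] 0.84 [512.393 244.674   0.   ] [506.622 244.95   19.379]
panel_a [342.9 198.5] 0.88 [522.148 356.565  18.   ] [519.637 354.466  25.427]
panel_a [444.9 229.2] 0.79 [576.457 501.846  18.   ] [581.841 509.313   6.841]
panel_a [183.2 197.4] 0.73 [507.507 143.111  18.   ] [505.557 144.97   24.522]
panel_a [392.1  20.1] 0.73 [309.301 410.467  18.   ] [306.907 414.939   7.505]
nest_a [260.8 195. ] 0.84 [510.501 246.99   18.   ] [509.696 247.013  20.62 ]
nest_a [181.8 200.2] 0.7 [511.31  140.697  18.   ] [508.965 142.907  25.585]
pad [140.4 308.2] 0.7 [693.285  43.694   0.   ] [449.22  212.773 322.434]
```

View pics/w2.png

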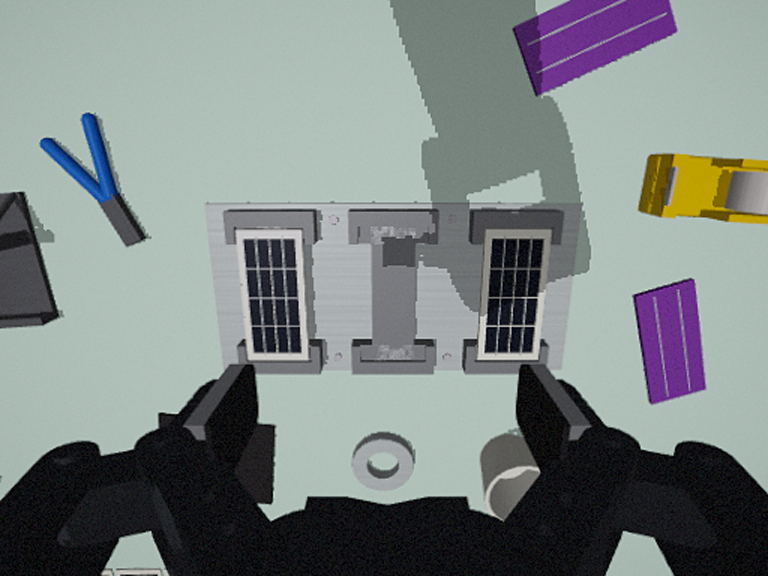

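```bash
python3 - <<'E'
from h import *
p=np.load("w2.npy",allow_pickle=True).item()
g=p["img"].max(-1)
res=[]
for nm,(a,b,c,d) in {"c":(155,148,210,245),"a":(312,148,370,245)}.items():
    m=np.zeros_like(g); m[b:d,a:c]=(g[b:d,a:c]<75)
    m=cv2.morphologyEx(m,cv2.MORPH_CLOSE,np.ones((3,3),np.uint8))
    n,l,st,ce=cv2.connectedComponentsWithStats(m); k=1+np.argmax(st[1:,4]); print(st[k],ce[k])
    m=(l==k); v,u=np.nonzero(m)
    P=np.array([at_z(p,(x,y),24.) for x,y in zip(u,v)])
    r=cv2.minAreaRect(P[:,:2].astype(np.float32)); print(nm,r,P.mean(0)); bp=cv2.boxPoints(r)
    for q in bp: print(q)
    res.append(r[0])
# depth table bias
C=cloud(p); 
m=(C[...,2]>-8)&(C[...,2]<8); print(np.median(C[...,2][m]))
for nm,(a,b,c,d) in {"c":(165,160,200,235),"a":(325,160,358,235)}.items(): print(nm,np.median(C[b:d,a:c,2]))
E
```

```text
[ 163  160   38   75 2277] [181.74 197.26]
c ((506.98876953125, 142.8984375), (42.7955322265625, 102.47937774658203), 86.46220397949219) [506.048 142.851  24.   ]
[454.526 124.703]
[556.81 118.38]
[559.451 161.094]
[457.167 167.417]
[ 323  159   39   76 2482] [341.662 195.855]
a ((519.1621704101562, 353.1142272949219), (43.65176773071289, 103.76564025878906), 86.31586456298828) [517.029 353.15   24.   ]
[465.984 334.667]
[569.535 328.   ]
[572.34  371.561]
[468.789 378.229]
1.298302729378377
c 25.344165878889942
a 25.162255614019124
```

```bash
python3 -c "
from h import *
go([640,38,230],down(np.pi/2))"
```

```text
dx -202.4 dy 185.7 dz 19.9 ax -0.0002 ay -0.0001 az -0.0540 rows 4.4 | t 2.6 f [-1.   0.4  0.5] w 85.2
```

>>> play_rows --targets '[{"hand":0,"dx":-202,"dy":186,"dz":20,"ax":0,"ay":0,"az":-0.054},{"hand":0,"dx":-202,"dy":186,"dz":20,"ax":0,"ay":0,"az":-0.054},{"hand":0,"dx":-202,"dy":186,"dz":20,"ax":0,"ay":0,"az":-0.054},{"hand":0,"dx":-202,"dy":186,"dz":20,"ax":0,"ay":0,"az":-0.054},{"hand":0,"dx":-202,"dy":186,"dz":20,"ax":0,"ay":0,"az":-0.054},{"hand":0,"dx":-202,"dy":186,"dz":20,"ax":0,"ay":0,"az":-0.054},{"hand":0,"dx":-202,"dy":186,"dz":20,"ax":0,"ay":0,"az":-0.054}]'

```text
time: 3.48
tcp_pos: [639.8, 38.7, 230.0]
ee_rot: [-2.221, -2.221, 0.0]
ft_force: [0.6, -0.5, 0.0]
width: 85.6
```

```bash
python3 v.py w3 block pad block_grip
```

```text
[639.837  38.721 229.952] [-2.221 -2.221  0.   ] 3.475 85.55240893802345 [ 0.633 -0.515  0.023]
block [434.6  58.9] 0.48 [513.292 247.63    0.   ] [516.098 236.806  19.257]
block [397.8 201. ] 0.16 [690.628 225.498   0.   ] [690.589 225.438   0.12 ]
pad [267.7 201.8] 0.64 [691.412  50.646   0.   ] [680.276  49.467  33.66 ]
block_grip [255.1 219.1] 0.76 [716.104  33.757   0.   ] [690.185  34.421  65.301]
block_grip [435.2  58.3] 0.43 [512.613 248.263   0.   ] [515.478 237.314  19.421]
```

View pics/w3.png

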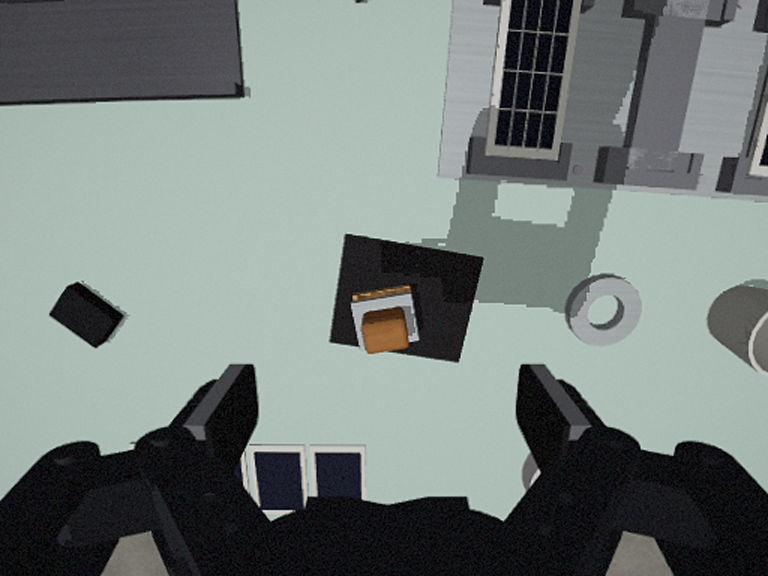

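The block shows at (385,320) on the pad. The pad's corners are at (346,234), (483,257), (459,361) and (331,343).

```bash
python3 - <<'E'
from h import *
p=np.load("w3.npy",allow_pickle=True).item()
save(p,"w3c",(210,150,330,250),6)
for n,uv in zip("1234",[(346,234),(483,257),(459,361),(331,343)]): print(at_z(p,np.array(uv)/1.5,4.))
C=cloud(p); b=np.s_[180:245,225:290]; Q=C[b].reshape(-1,3); col=p["img"][b].reshape(-1,3)
for z0,z1 in [(61,72),(26,40)]:
    m=(Q[:,2]>z0)&(Q[:,2]<z1); P=Q[m]; r=cv2.minAreaRect(P[:,:2].astype(np.float32)); print(z0,m.sum(),r,P.mean(0),np.median(P[:,2])); print(cv2.boxPoints(r))
E
```

```text
[629.234   3.317   4.   ]
[649.108 119.766   4.   ]
[746.456 103.666   4.   ]
[728.398 -12.982   4.   ]
61 634 ((696.0509643554688, 35.370628356933594), (25.65266227722168, 34.07793426513672), 9.174111366271973) [694.978  35.481  65.427] 65.63247060326472
[[680.672  50.147]
 [686.105  16.505]
 [711.43   20.595]
 [705.997  54.237]]
26 636 ((696.3449096679688, 35.35771179199219), (42.445091247558594, 49.8696403503418), 9.836371421813965) [688.109  36.031  33.915] 33.98695858244576
[[671.175  56.3  ]
 [679.694   7.164]
 [721.515  14.415]
 [712.996  63.552]]
```

View pics/w3c.png

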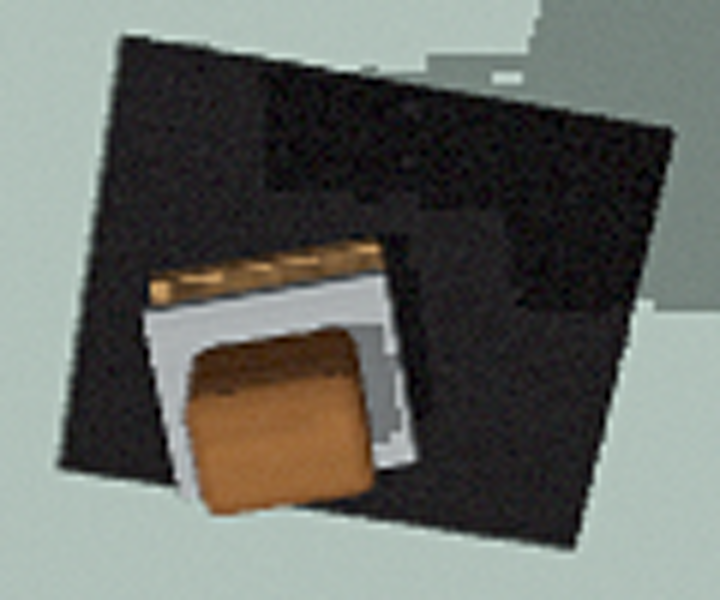

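```bash
python3 -c "
from h import *
go([696,35.4,110],down(np.pi/2+.166))
go([696,35.4,37],down(np.pi/2+.166))"
```

```text
dx -3.1 dy 56.0 dz 120.5 ax 0.0004 ay -0.0001 az -0.1659 rows 2.1 | t 3.7 f [-0.1 -0.5  0.2] w 85.3
dx -3.1 dy 55.9 dz 193.5 ax 0.0004 ay -0.0001 az -0.1659 rows 3.2 | t 3.7 f [-0.1 -0.5  0.2] w 85.3
```

>>> play_rows --targets '[{"hand":0,"dx":-3,"dy":56,"dz":60,"ax":0,"ay":0,"az":-0.166},{"hand":0,"dx":-3,"dy":56,"dz":100,"ax":0,"ay":0,"az":-0.166},{"hand":0,"dx":-3,"dy":56,"dz":120,"ax":0,"ay":0,"az":-0.166},{"hand":0,"dx":-3,"dy":56,"dz":150,"ax":0,"ay":0,"az":-0.166},{"hand":0,"dx":-3,"dy":56,"dz":180,"ax":0,"ay":0,"az":-0.166},{"hand":0,"dx":-3,"dy":56,"dz":193,"ax":0,"ay":0,"az":-0.166},{"hand":0,"dx":-3,"dy":56,"dz":193,"ax":0,"ay":0,"az":-0.166}]'

```text
time: 4.55
tcp_pos: [696.1, 34.3, 37.1]
ee_rot: [-2.031, -2.396, 0.001]
ft_force: [0.5, 0.0, 0.0]
width: 85.5
```

```bash
python3 v.py w4
```

```text
[696.077  34.298  37.104] [-2.031 -2.396  0.001] 4.55 85.49305660203972 [0.507 0.02  0.025]
```

View pics/w4.png

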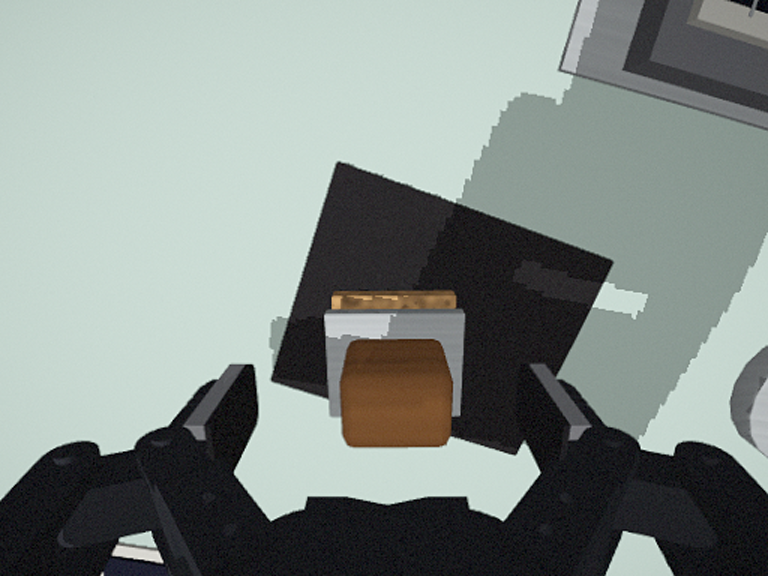

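The handle at (396,393) lies between the fingers and is square to them. Closing now.

>>> play_rows --targets '[{"hand":0.5,"dx":1,"dy":0,"dz":0,"ax":0,"ay":0,"az":0},{"hand":1,"dx":1,"dy":0,"dz":0,"ax":0,"ay":0,"az":0},{"hand":1,"dx":1,"dy":0,"dz":0,"ax":0,"ay":0,"az":0},{"hand":1,"dx":1,"dy":0,"dz":0,"ax":0,"ay":0,"az":0},{"hand":1,"dx":1,"dy":0,"dz":0,"ax":0,"ay":0,"az":0},{"hand":1,"dx":1,"dy":0,"dz":0,"ax":0,"ay":0,"az":0},{"hand":1,"dx":1,"dy":0,"dz":0,"ax":0,"ay":0,"az":0},{"hand":1,"dx":1,"dy":0,"dz":0,"ax":0,"ay":0,"az":0}]' --force 80

```text
time: 5.6
tcp_pos: [696.8, 35.2, 37.3]
ee_rot: [2.032, 2.396, 0.002]
ft_force: [1.6, 2.1, 1.3]
width: 32.4
```

```bash
python3 v.py w5
```

```text
[696.794  35.174  37.278] [2.032 2.396 0.002] 5.6 32.41065176671655 [1.574 2.058 1.317]
```

View pics/w5.png

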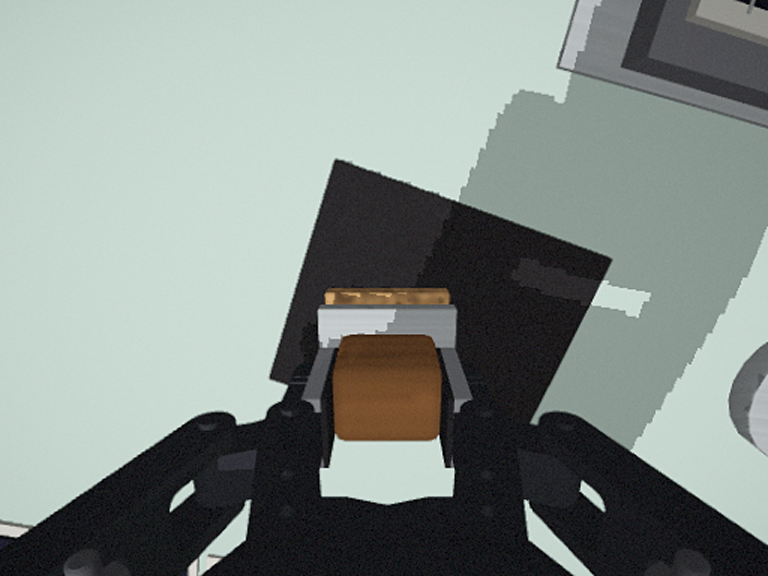

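```bash
python3 -c "
from h import *
go([697,35.4,160],down(np.pi/2+.166))
go([481.7,355.3,160],down(np.pi/2-.06))"
```

```text
dx 0.2 dy 0.4 dz -122.7 ax 0.0012 ay -0.0001 az -0.0019 rows 2.0 | t 5.7 f [1.8 1.2 2. ] w 32.8
dx 351.0 dy -159.7 dz -122.9 ax 0.0012 ay -0.0003 az 0.2241 rows 6.5 | t 5.7 f [1.8 1.2 2. ] w 32.8
```

>>> play_rows --targets '[{"hand":1,"dx":0,"dy":0,"dz":-40,"ax":0,"ay":0,"az":0},{"hand":1,"dx":0,"dy":0,"dz":-80,"ax":0,"ay":0,"az":0},{"hand":1,"dx":0,"dy":0,"dz":-123,"ax":0,"ay":0,"az":0},{"hand":1,"dx":0,"dy":0,"dz":-123,"ax":0,"ay":0,"az":0},{"hand":1,"dx":50,"dy":-23,"dz":-123,"ax":0,"ay":0,"az":0.04},{"hand":1,"dx":100,"dy":-46,"dz":-123,"ax":0,"ay":0,"az":0.08},{"hand":1,"dx":150,"dy":-68,"dz":-123,"ax":0,"ay":0,"az":0.12},{"hand":1,"dx":200,"dy":-91,"dz":-123,"ax":0,"ay":0,"az":0.16},{"hand":1,"dx":250,"dy":-114,"dz":-123,"ax":0,"ay":0,"az":0.2},{"hand":1,"dx":300,"dy":-137,"dz":-123,"ax":0,"ay":0,"az":0.224},{"hand":1,"dx":351,"dy":-160,"dz":-123,"ax":0,"ay":0,"az":0.224},{"hand":1,"dx":351,"dy":-160,"dz":-123,"ax":0,"ay":0,"az":0.224},{"hand":1,"dx":351,"dy":-160,"dz":-123,"ax":0,"ay":0,"az":0.224}]'

```text
time: 7.28
tcp_pos: [480.0, 354.0, 157.4]
ee_rot: [-2.286, -2.155, 0.007]
ft_force: [-0.7, -1.1, -2.2]
width: 32.7
```

```bash
python3 v.py w6; python3 -c "
from h import *
go([481.7,355.3,70],down(np.pi/2-.06))"
```

```text
[480.039 354.022 157.354] [-2.286 -2.155  0.007] 7.275 32.739413836209195 [-0.683 -1.088 -2.202]
dx 1.9 dy 1.1 dz 87.9 ax -0.0026 ay 0.0025 az -0.0004 rows 1.4 | t 7.3 f [ 1.5 -0.2 -3. ] w 32.8
```

View pics/w6.png

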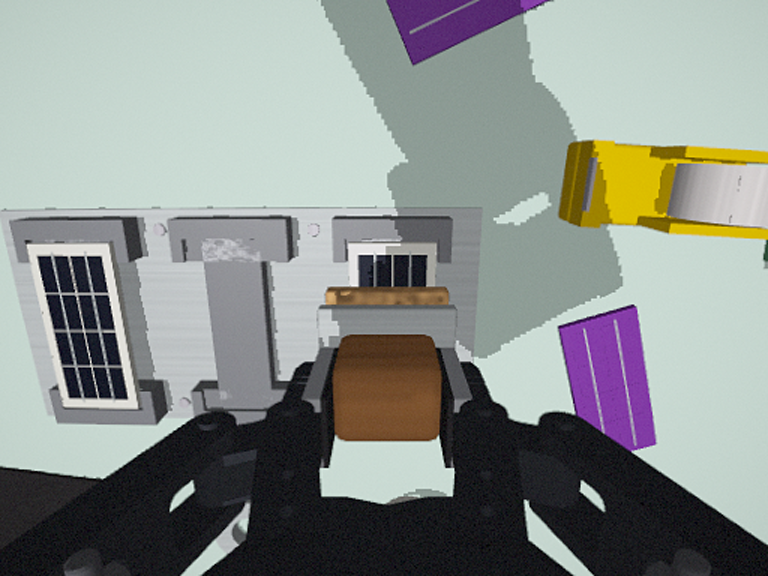

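>>> play_rows --targets '[{"hand":1,"dx":2,"dy":1,"dz":40,"ax":0,"ay":0,"az":0},{"hand":1,"dx":2,"dy":1,"dz":75,"ax":0,"ay":0,"az":0},{"hand":1,"dx":2,"dy":1,"dz":94,"ax":0,"ay":0,"az":0},{"hand":1,"dx":2,"dy":1,"dz":94,"ax":0,"ay":0,"az":0},{"hand":1,"dx":2,"dy":1,"dz":94,"ax":0,"ay":0,"az":0}]'

```text
time: 7.95
tcp_pos: [483.7, 357.2, 67.5]
ee_rot: [2.287, 2.153, 0.004]
ft_force: [1.2, 0.2, -3.2]
width: 32.5
```

```bash
python3 v.py w7; python3 -c "
from h import *
go([481.7,355.3,48],down(np.pi/2-.06))"
```

```text
[483.663 357.164  67.496] [2.287 2.153 0.004] 7.95 32.545067593000425 [ 1.187  0.228 -3.196]
dx -2.3 dy -2.0 dz 20.0 ax 0.0031 ay -0.0018 az -0.0002 rows 0.3 | t 8.0 f [ 0.6 -0.5 -2.7] w 32.5
```

View pics/w7.png

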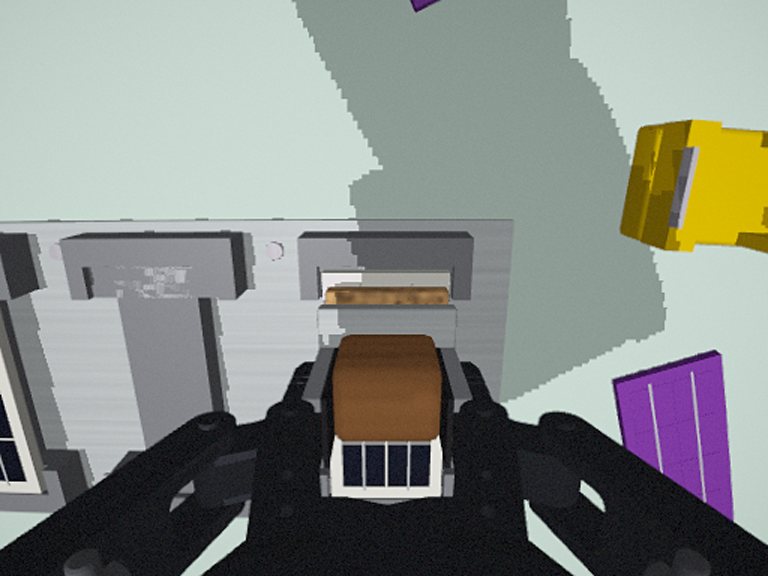

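The sole (325 to 448 px) is centred over the near end of the panel (320 to 450 px). Pressing slowly.

>>> play_rows --targets '[{"hand":1,"dx":-1,"dy":-2,"dz":5,"ax":0,"ay":0,"az":0},{"hand":1,"dx":-1,"dy":-2,"dz":9,"ax":0,"ay":0,"az":0},{"hand":1,"dx":-1,"dy":-2,"dz":12,"ax":0,"ay":0,"az":0},{"hand":1,"dx":-1,"dy":-2,"dz":15,"ax":0,"ay":0,"az":0},{"hand":1,"dx":-1,"dy":-2,"dz":17,"ax":0,"ay":0,"az":0},{"hand":1,"dx":-1,"dy":-2,"dz":17,"ax":0,"ay":0,"az":0}]'

```text
time: 8.75
tcp_pos: [480.4, 356.4, 50.0]
ee_rot: [2.287, 2.154, 0.0]
ft_force: [-3.9, -1.6, 6.0]
width: 32.4
```

```bash
python3 v.py w8; python3 -c "
from h import *
go([518.6+37*.998,353.1-37*.06+1,48],down(np.pi/2-.06))"
```

```text
[480.434 356.373  49.989] [2.287 2.154 0.   ] 8.75 32.44338067604634 [-3.886 -1.615  6.034]
dx 0.0 dy 75.2 dz 2.0 ax 0.0001 ay -0.0001 az 0.0004 rows 1.2 | t 8.8 f [-3.2 -1.7  6. ] w 32.7
```

View pics/w8.png

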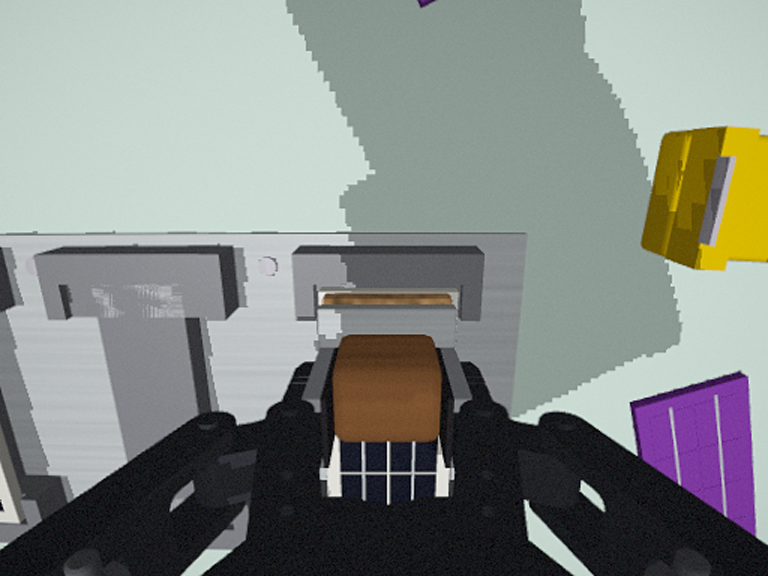

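>>> play_rows --targets '[{"hand":1,"dx":0,"dy":5,"dz":0,"ax":0,"ay":0,"az":0},{"hand":1,"dx":0,"dy":10,"dz":0,"ax":0,"ay":0,"az":0},{"hand":1,"dx":0,"dy":15,"dz":0,"ax":0,"ay":0,"az":0},{"hand":1,"dx":0,"dy":20,"dz":0,"ax":0,"ay":0,"az":0},{"hand":1,"dx":0,"dy":25,"dz":0,"ax":0,"ay":0,"az":0},{"hand":1,"dx":0,"dy":30,"dz":0,"ax":0,"ay":0,"az":0}]'

```text
time: 9.55
tcp_pos: [509.6, 355.1, 49.9]
ee_rot: [-2.286, -2.153, 0.001]
ft_force: [-5.4, 0.1, 7.4]
width: 32.7
```

```bash
python3 -c "
from h import *
go([518.6+37*.998,353.1-37*.06+1,48],down(np.pi/2-.06)); print(status.get_state()['tcp_pos'])"
```

```text
dx -0.5 dy 46.0 dz 1.8 ax -0.0018 ay -0.0008 az 0.0000 rows 0.7 | t 9.6 f [-5.4  0.1  7.4] w 32.7
[509.613 355.114  49.93 ]
```

>>> play_rows --targets '[{"hand":1,"dx":0,"dy":5,"dz":-0.5,"ax":0,"ay":0,"az":0},{"hand":1,"dx":0,"dy":10,"dz":-0.5,"ax":0,"ay":0,"az":0},{"hand":1,"dx":0,"dy":15,"dz":-0.5,"ax":0,"ay":0,"az":0},{"hand":1,"dx":0,"dy":20,"dz":-0.5,"ax":0,"ay":0,"az":0},{"hand":1,"dx":0,"dy":25,"dz":-0.5,"ax":0,"ay":0,"az":0},{"hand":1,"dx":0,"dy":30,"dz":-0.5,"ax":0,"ay":0,"az":0},{"hand":1,"dx":0,"dy":35,"dz":-0.5,"ax":0,"ay":0,"az":0},{"hand":1,"dx":0,"dy":40,"dz":-0.5,"ax":0,"ay":0,"az":0},{"hand":1,"dx":0,"dy":44,"dz":-0.5,"ax":0,"ay":0,"az":0},{"hand":1,"dx":0,"dy":44,"dz":-0.5,"ax":0,"ay":0,"az":0},{"hand":1,"dx":0,"dy":44,"dz":-0.5,"ax":0,"ay":0,"az":0}]'

```text
time: 10.92
tcp_pos: [554.2, 352.5, 50.7]
ee_rot: [-2.286, -2.153, -0.001]
ft_force: [-2.9, 0.0, 5.0]
width: 32.4
```

```bash
python3 v.py w9; python3 -c "
from h import *
go([518.6+37*.998,353.1-37*.06+1,48],down(np.pi/2-.06)); print(status.get_state()['tcp_pos'])"
```

```text
[554.18  352.47   50.737] [-2.286 -2.153 -0.001] 10.925 32.43158723054375 [-2.859  0.026  4.956]
dx -0.5 dy 1.4 dz 2.7 ax 0.0000 ay -0.0011 az 0.0001 rows 0.0 | t 11.0 f [-3.6 -0.4  6. ] w 32.5
[554.163 352.451  50.713]
```

View pics/w9.png

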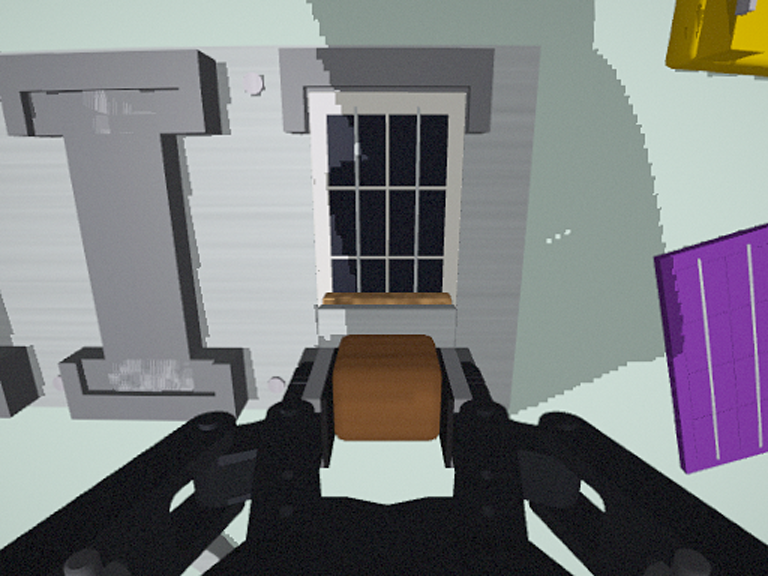

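```bash
python3 -c "
from h import *
go([470.5,145.6,68],down(np.pi/2-.06)); print(status.get_state()['tcp_pos'])"
```

```text
dx -211.5 dy -71.1 dz -17.5 ax 0.0000 ay -0.0011 az 0.0001 rows 3.6 | t 11.0 f [-3.6 -0.4  6. ] w 32.5
[554.163 352.451  50.713]
```

>>> play_rows --targets '[{"hand":1,"dx":0,"dy":0,"dz":-20,"ax":0,"ay":0,"az":0},{"hand":1,"dx":0,"dy":0,"dz":-60,"ax":0,"ay":0,"az":0},{"hand":1,"dx":-40,"dy":-14,"dz":-70,"ax":0,"ay":0,"az":0},{"hand":1,"dx":-80,"dy":-28,"dz":-70,"ax":0,"ay":0,"az":0},{"hand":1,"dx":-120,"dy":-42,"dz":-70,"ax":0,"ay":0,"az":0},{"hand":1,"dx":-160,"dy":-56,"dz":-70,"ax":0,"ay":0,"az":0},{"hand":1,"dx":-200,"dy":-70,"dz":-70,"ax":0,"ay":0,"az":0},{"hand":1,"dx":-211.5,"dy":-71,"dz":-70,"ax":0,"ay":0,"az":0},{"hand":1,"dx":-211.5,"dy":-71,"dz":-50,"ax":0,"ay":0,"az":0},{"hand":1,"dx":-211.5,"dy":-71,"dz":-25,"ax":0,"ay":0,"az":0},{"hand":1,"dx":-211.5,"dy":-71,"dz":-18,"ax":0,"ay":0,"az":0},{"hand":1,"dx":-211.5,"dy":-71,"dz":-18,"ax":0,"ay":0,"az":0},{"hand":1,"dx":-211.5,"dy":-71,"dz":-18,"ax":0,"ay":0,"az":0}]'

```text
time: 12.6
tcp_pos: [471.6, 145.1, 68.6]
ee_rot: [2.286, 2.154, 0.003]
ft_force: [-0.2, -0.6, -2.1]
width: 32.4
```

```bash
python3 v.py w10; python3 -c "
from h import *
go([470.5,145.6,50],down(np.pi/2-.06)); print(status.get_state()['tcp_pos'])"
```

```text
[471.555 145.1    68.605] [2.286 2.154 0.003] 12.6 32.42997100949195 [-0.2   -0.63  -2.088]
dx 0.5 dy -1.1 dz 18.7 ax 0.0022 ay -0.0004 az 0.0004 rows 0.3 | t 12.7 f [-0.5  0.9 -2.5] w 32.8
[471.548 145.057  68.667]
```

View pics/w10.png

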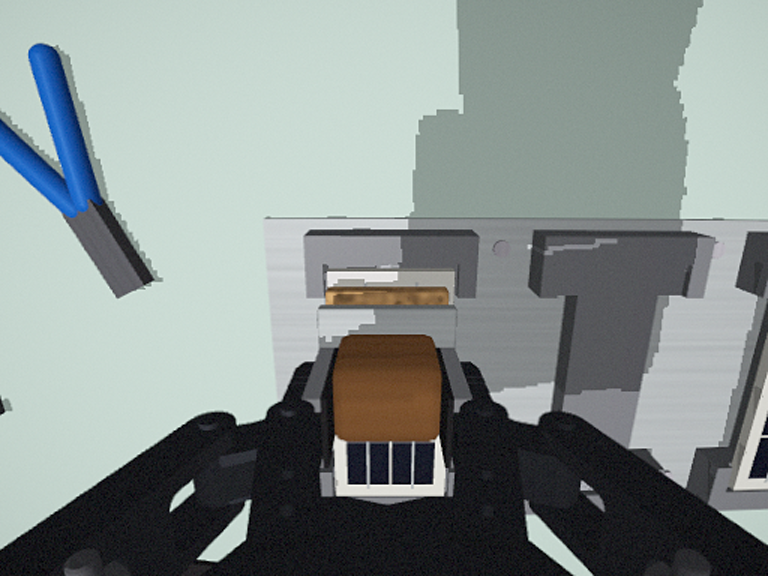

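The panel's centre is at 391 px and the sole's at 386. I'll shift 2 mm, then press.

>>> play_rows --targets '[{"hand":1,"dx":2,"dy":-1,"dz":5,"ax":0,"ay":0,"az":0},{"hand":1,"dx":2,"dy":-1,"dz":9,"ax":0,"ay":0,"az":0},{"hand":1,"dx":2,"dy":-1,"dz":12,"ax":0,"ay":0,"az":0},{"hand":1,"dx":2,"dy":-1,"dz":15,"ax":0,"ay":0,"az":0},{"hand":1,"dx":2,"dy":-1,"dz":17.5,"ax":0,"ay":0,"az":0},{"hand":1,"dx":2,"dy":-1,"dz":17.5,"ax":0,"ay":0,"az":0}]'

```text
time: 13.4
tcp_pos: [469.7, 147.1, 50.5]
ee_rot: [-2.286, -2.154, 0.0]
ft_force: [-3.8, 0.9, 7.1]
width: 32.7
```

```bash
python3 v.py w11; python3 -c "
from h import *
go([506.5+37*.998,143.3-37*.06+1,50],down(np.pi/2-.06))"
```

```text
[469.738 147.077  50.545] [-2.286 -2.154  0.   ] 13.4 32.67978134893096 [-3.813  0.91   7.108]
dx -0.6 dy 73.9 dz 0.6 ax -0.0005 ay -0.0002 az 0.0002 rows 1.2 | t 13.4 f [-4.2  1.   5.4] w 32.4
```

View pics/w11.png

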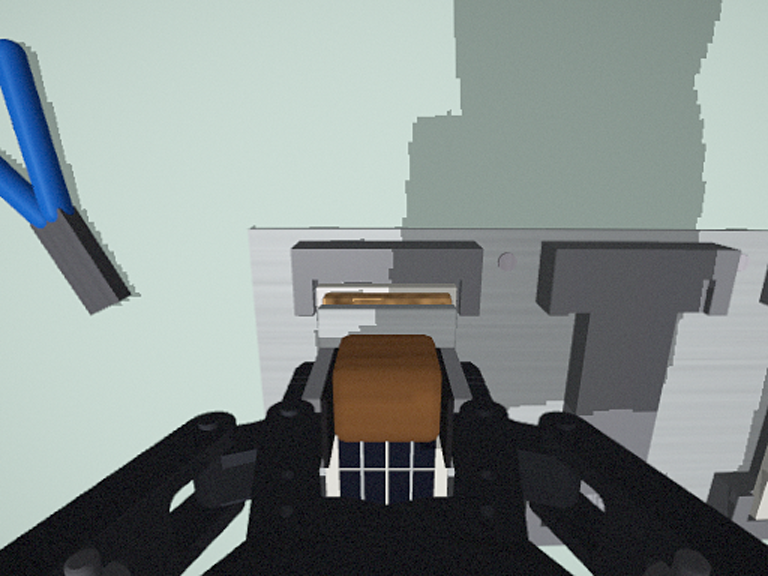

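The sole is centred and pressing with about 9 N. Starting the stroke.

>>> play_rows --targets '[{"hand":1,"dx":0,"dy":5,"dz":0,"ax":0,"ay":0,"az":0},{"hand":1,"dx":0,"dy":10,"dz":0,"ax":0,"ay":0,"az":0},{"hand":1,"dx":0,"dy":15,"dz":0,"ax":0,"ay":0,"az":0},{"hand":1,"dx":0,"dy":20,"dz":0,"ax":0,"ay":0,"az":0},{"hand":1,"dx":0,"dy":25,"dz":0,"ax":0,"ay":0,"az":0},{"hand":1,"dx":0,"dy":30,"dz":-0.3,"ax":0,"ay":0,"az":0},{"hand":1,"dx":0,"dy":35,"dz":-0.3,"ax":0,"ay":0,"az":0},{"hand":1,"dx":0,"dy":40,"dz":-0.3,"ax":0,"ay":0,"az":0},{"hand":1,"dx":0,"dy":45,"dz":-0.3,"ax":0,"ay":0,"az":0},{"hand":1,"dx":0,"dy":50,"dz":-0.3,"ax":0,"ay":0,"az":0},{"hand":1,"dx":0,"dy":55,"dz":-0.3,"ax":0,"ay":0,"az":0},{"hand":1,"dx":0,"dy":60,"dz":-0.3,"ax":0,"ay":0,"az":0},{"hand":1,"dx":0,"dy":65,"dz":-0.3,"ax":0,"ay":0,"az":0},{"hand":1,"dx":0,"dy":70,"dz":-0.3,"ax":0,"ay":0,"az":0},{"hand":1,"dx":0,"dy":73,"dz":-0.3,"ax":0,"ay":0,"az":0},{"hand":1,"dx":0,"dy":73,"dz":-0.3,"ax":0,"ay":0,"az":0},{"hand":1,"dx":0,"dy":73,"dz":-0.3,"ax":0,"ay":0,"az":0}]'

```text
time: 15.58
tcp_pos: [542.5, 142.5, 51.0]
ee_rot: [-2.286, -2.154, 0.001]
ft_force: [-3.5, 0.1, 6.3]
width: 32.7
```

```bash
python3 v.py w12; python3 -c "
from h import *
go([688.3,53.4,100],down(np.pi/2-.06))"
```

```text
[542.504 142.529  50.969] [-2.286 -2.154  0.001] 15.575 32.714657151246065 [-3.528  0.059  6.26 ]
dx -80.3 dy 150.8 dz -49.1 ax -0.0007 ay 0.0002 az 0.0003 rows 2.8 | t 15.6 f [-3.7  0.6  5. ] w 32.7
```

View pics/w12.png

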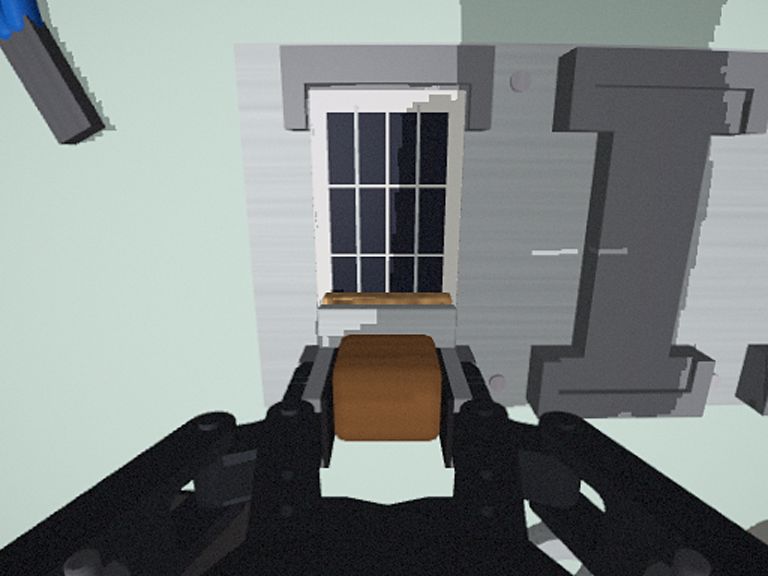

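>>> play_rows --targets '[{"hand":1,"dx":0,"dy":0,"dz":-20,"ax":0,"ay":0,"az":0},{"hand":1,"dx":0,"dy":0,"dz":-60,"ax":0,"ay":0,"az":0},{"hand":1,"dx":-20,"dy":38,"dz":-70,"ax":0,"ay":0,"az":0.05},{"hand":1,"dx":-40,"dy":75,"dz":-70,"ax":0,"ay":0,"az":0.109},{"hand":1,"dx":-60,"dy":113,"dz":-70,"ax":0,"ay":0,"az":0.109},{"hand":1,"dx":-80.3,"dy":151,"dz":-70,"ax":0,"ay":0,"az":0.109},{"hand":1,"dx":-80.3,"dy":151,"dz":-50,"ax":0,"ay":0,"az":0.109},{"hand":1,"dx":-80.3,"dy":151,"dz":-20,"ax":0,"ay":0,"az":0.109},{"hand":1,"dx":-80.3,"dy":151,"dz":0,"ax":0,"ay":0,"az":0.109},{"hand":1,"dx":-80.3,"dy":151,"dz":5,"ax":0,"ay":0,"az":0.109},{"hand":1,"dx":-80.3,"dy":151,"dz":5,"ax":0,"ay":0,"az":0.109}]'

```text
time: 17.0
tcp_pos: [688.4, 53.6, 45.4]
ee_rot: [-2.4, -2.027, 0.0]
ft_force: [-0.0, 0.2, -1.9]
width: 32.5
```

```bash
python3 v.py w13; python3 -c "
from h import *
go([688.3,53.4,37.5],down(np.pi/2-.169))"
```

```text
[688.367  53.617  45.393] [-2.4   -2.027  0.   ] 17.0 32.4882471439167 [-0.017  0.191 -1.865]
dx -0.3 dy -0.7 dz 8.9 ax 0.0017 ay -0.0001 az 0.0006 rows 0.1 | t 17.1 f [ 0.8  0.  -2.4] w 32.5
```

View pics/w13.png

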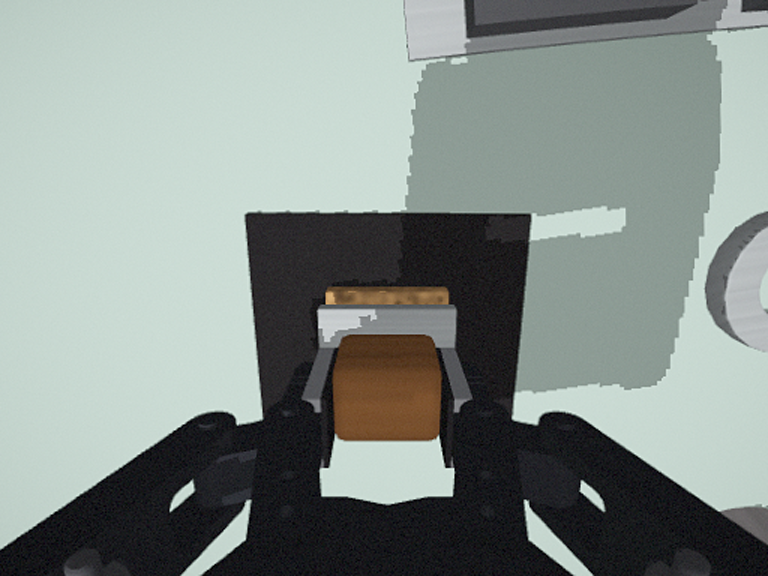

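Centred on the pad and square to it. Setting the block down, releasing and lifting.

>>> play_rows --targets '[{"hand":1,"dx":0,"dy":0,"dz":5,"ax":0,"ay":0,"az":0},{"hand":1,"dx":0,"dy":0,"dz":9,"ax":0,"ay":0,"az":0},{"hand":1,"dx":0,"dy":0,"dz":9,"ax":0,"ay":0,"az":0},{"hand":0.4,"dx":0,"dy":0,"dz":8.5,"ax":0,"ay":0,"az":0},{"hand":0,"dx":0,"dy":0,"dz":8.5,"ax":0,"ay":0,"az":0},{"hand":0,"dx":0,"dy":0,"dz":8.5,"ax":0,"ay":0,"az":0},{"hand":0,"dx":0,"dy":0,"dz":8.5,"ax":0,"ay":0,"az":0},{"hand":0,"dx":0,"dy":0,"dz":8.5,"ax":0,"ay":0,"az":0},{"hand":0,"dx":0,"dy":0,"dz":-20,"ax":0,"ay":0,"az":0},{"hand":0,"dx":0,"dy":0,"dz":-60,"ax":0,"ay":0,"az":0},{"hand":0,"dx":0,"dy":0,"dz":-110,"ax":0,"ay":0,"az":0},{"hand":0,"dx":0,"dy":-50,"dz":-150,"ax":0,"ay":0,"az":0},{"hand":0,"dx":0,"dy":-50,"dz":-150,"ax":0,"ay":0,"az":0},{"hand":0,"dx":0,"dy":-50,"dz":-150,"ax":0,"ay":0,"az":0}]'

```text
time: 18.8
tcp_pos: [639.1, 61.7, 195.0]
ee_rot: [2.4, 2.026, 0.0]
ft_force: [-0.7, 0.2, 0.2]
width: 85.2
```

```bash
python3 v.py w14; python3 -c "
from h import *
p=np.load('w14.npy',allow_pickle=True).item()
C=cloud(p).reshape(-1,3)
m=(C[:,2]>61)&(C[:,2]<72)&(abs(C[:,0]-690)<60)&(abs(C[:,1]-53)<60); r=cv2.minAreaRect(C[m][:,:2].astype(np.float32)); print(r,np.median(C[m][:,2]))
go([390,-235,300],down(np.pi/2+.01))"
```

```text
[639.131  61.724 195.025] [2.4   2.026 0.   ] 18.8 85.20390904910224 [-0.697  0.186  0.194]
((688.3162841796875, 51.66255569458008), (33.575157165527344, 25.024478912353516), 81.31185150146484) 65.72213459101755
dx -334.2 dy -195.8 dz -105.6 ax -0.0016 ay 0.0002 az -0.1789 rows 6.4 | t 18.9 f [ 0.4  0.6 -0.6] w 85.4
```

View pics/w14.png

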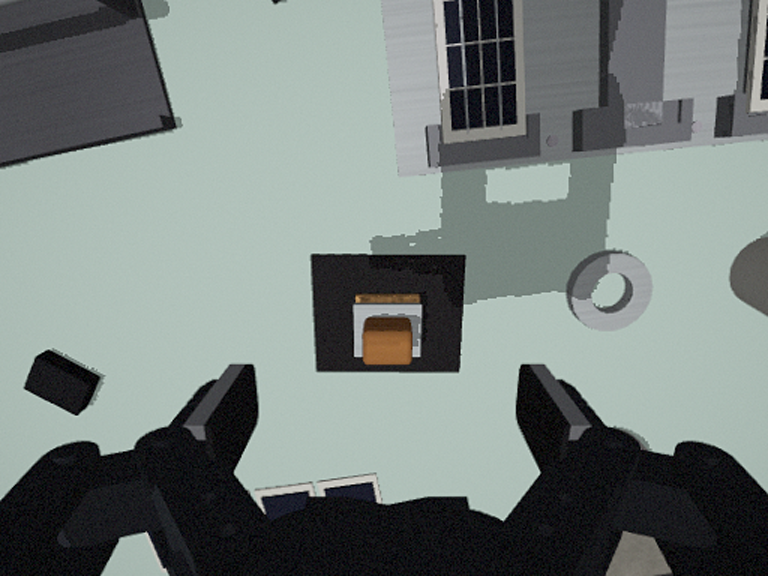

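Block upright at (388,330), middle of the pad. Next, the rack.

```bash
python3 -c "
from h import *
go([430,-235,290],down(np.pi/2+.01))"
```

```text
dx -327.5 dy -156.3 dz -95.7 ax -0.0016 ay 0.0002 az -0.1789 rows 6.0 | t 18.9 f [ 0.4  0.6 -0.6] w 85.4
```

>>> play_rows --targets '[{"hand":0,"dx":-50,"dy":-20,"dz":-50,"ax":0,"ay":0,"az":0},{"hand":0,"dx":-164,"dy":-78,"dz":-96,"ax":0,"ay":0,"az":-0.09},{"hand":0,"dx":-164,"dy":-78,"dz":-96,"ax":0,"ay":0,"az":-0.09},{"hand":0,"dx":-327.5,"dy":-156,"dz":-96,"ax":0,"ay":0,"az":-0.179},{"hand":0,"dx":-327.5,"dy":-156,"dz":-96,"ax":0,"ay":0,"az":-0.179},{"hand":0,"dx":-327.5,"dy":-156,"dz":-96,"ax":0,"ay":0,"az":-0.179},{"hand":0,"dx":-327.5,"dy":-156,"dz":-96,"ax":0,"ay":0,"az":-0.179},{"hand":0,"dx":-327.5,"dy":-156,"dz":-96,"ax":0,"ay":0,"az":-0.179},{"hand":0,"dx":-327.5,"dy":-156,"dz":-96,"ax":0,"ay":0,"az":-0.179}]'

```text
time: 19.98
tcp_pos: [431.0, -234.1, 290.5]
ee_rot: [-2.208, -2.233, -0.001]
ft_force: [-0.0, 0.6, -0.8]
width: 85.0
```

```bash
python3 v.py w15 rack rack_rail; python3 -c "
from h import *
p=np.load('w15.npy',allow_pickle=True).item()
C=cloud(p); 
m=(C[...,2]>60)&(C[...,2]<80)&(abs(C[...,0]-440)<50)&(abs(C[...,1]+235)<200); Q=C[m]; r=cv2.minAreaRect(Q[:,:2].astype(np.float32)); print(r,cv2.boxPoints(r)); 
for y in range(-400,-60,40):
    q=Q[abs(Q[:,1]-y)<15]; 
    if len(q): k=q[:,2]>np.percentile(q[:,2],70); print(y,q[k].mean(0),q[:,0].min(),q[:,0].max())
m=(C[...,2]>16)&(C[...,2]<32)&(C[...,0]>480)&(C[...,0]<560)&(abs(C[...,1]+235)<200); Q=C[m]; r=cv2.minAreaRect(Q[:,:2].astype(np.float32)); print('lip',r,cv2.boxPoints(r),np.median(Q[:,2]))
"
```

```text
[ 431.05  -234.098  290.503] [-2.208 -2.233 -0.001] 19.975 85.00947221709541 [-0.033  0.588 -0.762]
rack [256.9 194.8] 0.83 [ 491.263 -235.832    0.   ] [ 489.271 -235.838    6.539]
rack_rail [256.9 173.3] 0.76 [ 457.438 -236.15     0.   ] [ 440.999 -236.164   72.525]
((442.2586364746094, -240.69601440429688), (12.354597091674805, 330.28680419921875), 0.5493166446685791) [[ 434.498  -75.619]
 [ 437.665 -405.891]
 [ 450.019 -405.773]
 [ 446.852  -75.501]]
-400 [ 443.082 -395.64    72.782] 437.6303799548862 449.8529036879846
-360 [ 443.405 -361.062   72.697] 437.25392015363855 449.65983973760785
-320 [ 443.127 -320.123   72.658] 437.0169567370403 449.038752663086
-280 [ 442.88  -280.315   72.649] 436.58850145661387 448.6767651308902
-240 [ 442.562 -240.202   72.696] 436.45169594442325 448.1015065824965
-200 [ 442.178 -200.847   72.695] 435.9547619932904 447.762720074649
-160 [ 441.421 -159.646   72.607] 435.7356770756588 447.20986098928563
-120 [ 441.264 -119.899   72.449] 435.1184792152818 446.89815718170905
-80 [441.082 -86.135  72.459] 434.7757454876722 446.47144893874673
lip ((518.4119262695312, -239.56478881835938), (9.357612609863281, 330.1846618652344), 0.49653002619743347) [[ 512.303  -74.519]
 [ 515.164 -404.691]
 [ 524.521 -404.61 ]
 [ 521.66   -74.438]] 22.686405410898864
```

View pics/w15.png

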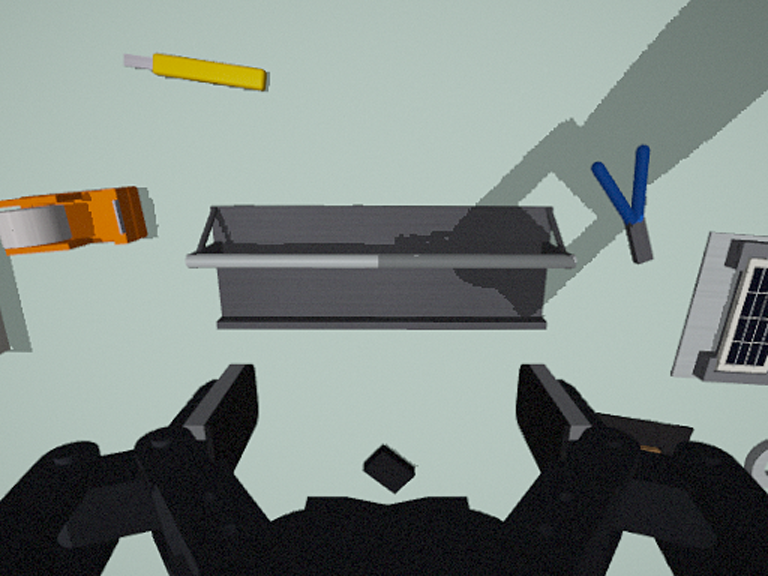

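```bash
python3 -c "
from h import *
print(status.get_state()['joint_pos'])
go([509.6,144.6,120],down(np.pi/2-.06,-.25))"
```

```text
[-0.704 -0.173  1.948  0.     1.367 -2.288]
dx 377.3 dy 83.3 dz 171.2 ax -0.2503 ay -0.0096 az 0.0720 rows 6.8 | t 20.1 f [ 0.7  0.3 -0.7] w 85.5
```

>>> play_rows --targets '[{"hand":0,"dx":62,"dy":14,"dz":0,"ax":-0.04,"ay":0,"az":0.01},{"hand":0,"dx":124,"dy":28,"dz":10,"ax":-0.08,"ay":0,"az":0.02},{"hand":0,"dx":186,"dy":41,"dz":30,"ax":-0.12,"ay":-0.01,"az":0.03},{"hand":0,"dx":245,"dy":55,"dz":60,"ax":-0.16,"ay":-0.01,"az":0.05},{"hand":0,"dx":300,"dy":68,"dz":100,"ax":-0.2,"ay":-0.01,"az":0.072},{"hand":0,"dx":350,"dy":80,"dz":140,"ax":-0.25,"ay":-0.01,"az":0.072},{"hand":0,"dx":377,"dy":83,"dz":171,"ax":-0.25,"ay":-0.01,"az":0.072},{"hand":0,"dx":377,"dy":83,"dz":171,"ax":-0.25,"ay":-0.01,"az":0.072},{"hand":0,"dx":377,"dy":83,"dz":171,"ax":-0.25,"ay":-0.01,"az":0.072},{"hand":0,"dx":377,"dy":83,"dz":171,"ax":-0.25,"ay":-0.01,"az":0.072}]'

```text
time: 21.38
tcp_pos: [511.0, 142.4, 122.5]
ee_rot: [2.147, 2.016, 0.257]
ft_force: [0.8, 0.1, -0.3]
width: 85.6
```

```bash
python3 v.py w16; python3 -c "
from h import *
print(status.get_state()['joint_pos'])
p=np.load('w16.npy',allow_pickle=True).item()
x=np.array([.998,-.06,0]);y=np.array([.06,.998,0]);c=np.array([507,144.6,24])
for a,b in [(-60,-28),(-60,28),(60,-28),(60,28)]: print(proj(p,c+a*x+b*y)*1.5)
go([509.6,144.6,9],down(np.pi/2-.06,-.25))
go([509.6,144.6,40],down(np.pi/2-.06,-.25))"
```

```text
[510.976 142.431 122.518] [2.147 2.016 0.257] 21.375 85.56235278896162 [ 0.834  0.138 -0.267]
[ 0.1   -0.034  2.16  -0.06   0.766 -1.37 ]
[334.174 125.413]
[451.942 124.952]
[346.782 329.605]
[438.124 329.345]
dx 2.3 dy -29.9 dz 109.5 ax 0.0040 ay 0.0013 az -0.0034 rows 1.8 | t 21.4 f [-0.4  0.1  0.6] w 85.5
dx 2.3 dy -22.1 dz 79.5 ax 0.0040 ay 0.0013 az -0.0034 rows 1.3 | t 21.4 f [-0.4  0.1  0.6] w 85.5
```

View pics/w16.png

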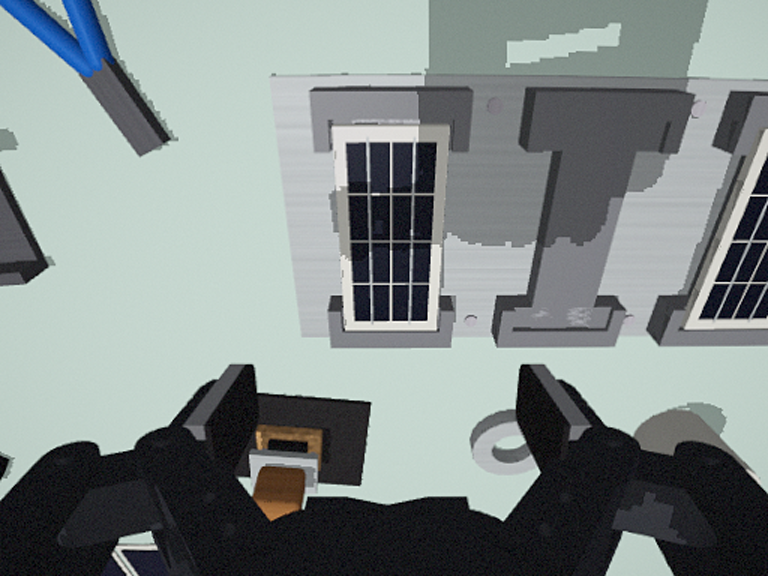

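The panel's corners, (331,127) to (438,330), match the prediction within 3 px. Descending.

>>> play_rows --targets '[{"hand":0,"dx":1.8,"dy":-15,"dz":54,"ax":0.004,"ay":0,"az":-0.003},{"hand":0,"dx":1.8,"dy":-22,"dz":80,"ax":0.004,"ay":0,"az":-0.003},{"hand":0,"dx":1.8,"dy":-26,"dz":95,"ax":0.004,"ay":0,"az":-0.003},{"hand":0,"dx":1.8,"dy":-28,"dz":102,"ax":0.004,"ay":0,"az":-0.003},{"hand":0,"dx":1.8,"dy":-28,"dz":102,"ax":0.004,"ay":0,"az":-0.003}]'

```text
time: 22.05
tcp_pos: [508.5, 144.6, 15.3]
ee_rot: [2.147, 2.023, 0.25]
ft_force: [0.7, 0.9, -0.5]
width: 85.4
```

```bash
python3 v.py w17; python3 -c "
from h import *
go([509.6,144.2,9],down(np.pi/2-.06,-.25))"
```

```text
[508.525 144.554  15.329] [2.147 2.023 0.25 ] 22.05 85.36930200751895 [ 0.725  0.85  -0.486]
dx -0.5 dy -0.9 dz 6.7 ax -0.0017 ay 0.0012 az 0.0007 rows 0.1 | t 22.1 f [-0.9  0.5 -0.3] w 84.9
```

View pics/w17.png

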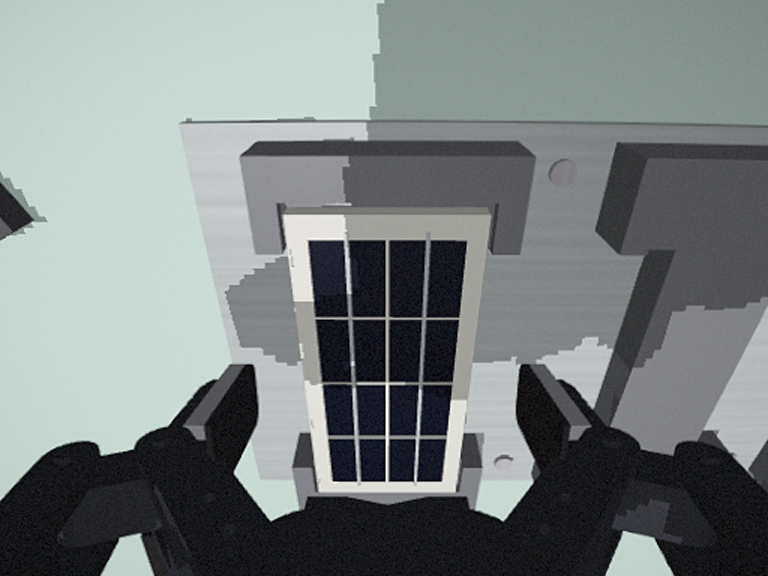

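>>> play_rows --targets '[{"hand":0,"dx":-0.5,"dy":-1,"dz":4,"ax":0,"ay":0,"az":0},{"hand":0,"dx":-0.5,"dy":-1.4,"dz":8.4,"ax":0,"ay":0,"az":0},{"hand":0.25,"dx":-0.5,"dy":-1.4,"dz":8.4,"ax":0,"ay":0,"az":0},{"hand":1,"dx":-0.5,"dy":-1.4,"dz":8.4,"ax":0,"ay":0,"az":0},{"hand":1,"dx":-0.5,"dy":-1.4,"dz":8.4,"ax":0,"ay":0,"az":0},{"hand":1,"dx":-0.5,"dy":-1.4,"dz":8.4,"ax":0,"ay":0,"az":0},{"hand":1,"dx":-0.5,"dy":-1.4,"dz":8.4,"ax":0,"ay":0,"az":0}]' --force 50

```text
time: 22.98
tcp_pos: [508.7, 144.3, 6.4]
ee_rot: [2.147, 2.024, 0.249]
ft_force: [-0.7, 0.0, 2.9]
width: 54.5
```

```bash
python3 v.py w18; python3 -c "
from h import *
go([509.6,144.2,9],down(np.pi/2-.06,-.25))"
```

```text
[508.747 144.263   6.42 ] [2.147 2.024 0.249] 22.975 54.51518544587039 [-0.7    0.022  2.851]
dx -0.0 dy 1.5 dz -2.3 ax -0.0032 ay 0.0013 az 0.0010 rows 0.0 | t 23.0 f [-0.9  0.9  3. ] w 54.7
```

View pics/w18.png

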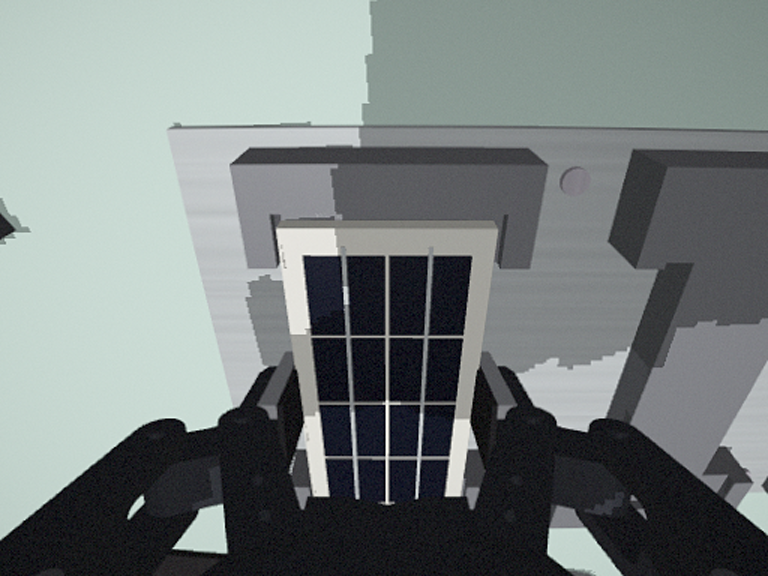

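Gripped, with the panel still flat. Lifting straight up.

```bash
python3 -c "
from h import *
s=status.get_state()
go(s['tcp_pos']+np.array([0,0,130]),Ro.from_rotvec(s['ee_rot']).as_matrix(),s)"
```

```text
dx -0.2 dy 31.8 dz -126.1 ax 0.0000 ay 0.0000 az 0.0000 rows 2.1 | t 23.0 f [-0.9  0.9  3. ] w 54.7
```

>>> play_rows --targets '[{"hand":1,"dx":0,"dy":3,"dz":-12,"ax":0,"ay":0,"az":0},{"hand":1,"dx":0,"dy":6,"dz":-24,"ax":0,"ay":0,"az":0},{"hand":1,"dx":0,"dy":12,"dz":-48,"ax":0,"ay":0,"az":0},{"hand":1,"dx":0,"dy":20,"dz":-80,"ax":0,"ay":0,"az":0},{"hand":1,"dx":0,"dy":29,"dz":-115,"ax":0,"ay":0,"az":0},{"hand":1,"dx":0,"dy":31.8,"dz":-126,"ax":0,"ay":0,"az":0},{"hand":1,"dx":0,"dy":31.8,"dz":-126,"ax":0,"ay":0,"az":0},{"hand":1,"dx":0,"dy":31.8,"dz":-126,"ax":0,"ay":0,"az":0}]'

```text
time: 24.02
tcp_pos: [507.3, 144.2, 134.1]
ee_rot: [2.149, 2.026, 0.245]
ft_force: [-0.6, -0.4, -0.7]
width: 54.5
```

```bash
python3 v.py w19
```

```text
[507.289 144.21  134.138] [2.149 2.026 0.245] 24.025 54.485285007491264 [-0.586 -0.441 -0.714]
```

View pics/w19.png

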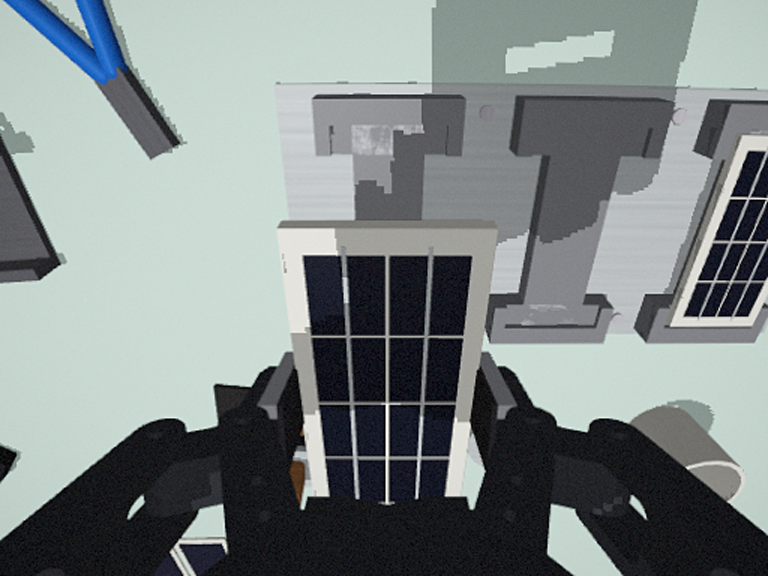

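```bash
cat > pan.py <<'E'
from h import *
import sys
def pose(p,s,seeds=None):
    C=cloud(p); R=Ro.from_rotvec(s['ee_rot']).as_matrix()
    T=(C-s['tcp_pos'])@R   # tool frame
    return T
s=status.get_state()
p=np.load(sys.argv[1]+'.npy',allow_pickle=True).item()
T=pose(p,s)
# cells/panel region: rows 155..325, cols between
b=T[160:325,205:308].reshape(-1,3); b=b[(abs(b[:,2]+15)<45)]
c=b.mean(0)
for _ in range(3):
    A=np.c_[b[:,:2],np.ones(len(b))]; k,*_=np.linalg.lstsq(A,b[:,2],rcond=None); r=b[:,2]-A@k; b=b[abs(r)<3]
print("plane z=%.4f x+%.4f y+%.2f  n=%d"%(*k,len(b)), "pitch rel", np.arctan(k[1]))
# near edge
for cu in (200,230,260,290,320):
    col=T[120:200,cu]; ok=abs(col[:,2]-(col[:,:2]@k[:2]+k[2]))<4
    if ok.any(): print(cu,col[ok][0], 120+np.argmax(ok))
E
python3 pan.py w19
```

```text
plane z=-0.0008 x+0.2518 y+-19.60  n=16896 pitch rel 0.2466908525764402
200 [-23.428 -55.563 -30.226] 149
230 [-11.888 -55.865 -29.84 ] 148
260 [ -0.32  -55.836 -29.753] 148
290 [ 11.169 -55.577 -30.655] 149
320 [ 22.797 -55.143 -30.246] 150
```

```bash
cat > rk.py <<'E'
from h import *
Ry=.009; O0=np.array([490.2,-240.2,0]); RX=np.array([np.cos(Ry),np.sin(Ry),0]); RY=np.array([-np.sin(Ry),np.cos(Ry),0])
def tgt(yr,x=-25,z=51.5,off=(0,1.5,-12.3),tilt=.537):
    R=down(np.pi/2+Ry,tilt); return O0+x*RX+yr*RY+[0,0,z]-R@np.array(off), R
E
python3 -c "
from rk import *
t,R=tgt(-75); print(t,R)
go(t+[0,0,100],R)"
```

```text
[ 458.295 -315.49    41.699] [[-0.009  0.859 -0.512]
 [ 1.     0.008 -0.005]
 [ 0.    -0.512 -0.859]]
dx -461.8 dy -19.3 dz -11.7 ax 0.7791 ay -0.0080 az -0.0698 rows 7.4 | t 24.1 f [ 0.3 -0.1 -0.9] w 54.6
```

>>> play_rows --targets '[{"hand":1,"dx":-30,"dy":0,"dz":-15,"ax":0.06,"ay":0,"az":0},{"hand":1,"dx":-75,"dy":0,"dz":-25,"ax":0.13,"ay":0,"az":-0.01},{"hand":1,"dx":-120,"dy":-5,"dz":-30,"ax":0.2,"ay":0,"az":-0.02},{"hand":1,"dx":-165,"dy":-7,"dz":-30,"ax":0.28,"ay":0,"az":-0.025},{"hand":1,"dx":-210,"dy":-9,"dz":-30,"ax":0.36,"ay":0,"az":-0.03},{"hand":1,"dx":-255,"dy":-11,"dz":-30,"ax":0.44,"ay":0,"az":-0.04},{"hand":1,"dx":-300,"dy":-13,"dz":-30,"ax":0.52,"ay":0,"az":-0.045},{"hand":1,"dx":-345,"dy":-15,"dz":-30,"ax":0.6,"ay":0,"az":-0.05},{"hand":1,"dx":-390,"dy":-16,"dz":-25,"ax":0.68,"ay":-0.008,"az":-0.06},{"hand":1,"dx":-435,"dy":-18,"dz":-15,"ax":0.76,"ay":-0.008,"az":-0.07},{"hand":1,"dx":-462,"dy":-19,"dz":-12,"ax":0.779,"ay":-0.008,"az":-0.07},{"hand":1,"dx":-462,"dy":-19,"dz":-12,"ax":0.779,"ay":-0.008,"az":-0.07},{"hand":1,"dx":-462,"dy":-19,"dz":-12,"ax":0.779,"ay":-0.008,"az":-0.07},{"hand":1,"dx":-462,"dy":-19,"dz":-12,"ax":0.779,"ay":-0.008,"az":-0.07}]'

```text
time: 25.82
tcp_pos: [460.0, -314.5, 144.3]
ee_rot: [-1.912, -1.932, 0.527]
ft_force: [0.9, 0.3, -0.8]
width: 54.5
```

```bash
python3 v.py w20; python3 pan.py w20;  python3 -c "
from rk import *
print(status.get_state()['joint_pos'])
t,R=tgt(-75); print(t,R)
go(t+[0,0,100],R); go(t+[0,0,30],R); go(t,R)"
```

```text
[ 460.05  -314.465  144.329] [-1.912 -1.932  0.527] 25.825 54.456945590128385 [ 0.855  0.285 -0.771]
plane z=-0.0024 x+0.2526 y+-19.27  n=16888 pitch rel 0.24741549032974805
200 [-23.315 -56.964 -29.768] 148
230 [-11.614 -56.716 -30.998] 149
260 [ -0.158 -56.71  -31.118] 149
290 [ 11.344 -56.627 -30.617] 149
320 [ 23.056 -56.505 -29.744] 149
[-0.643  0.381  1.69  -0.314  1.512 -2.135]
[ 458.295 -315.49    41.699] [[-0.009  0.859 -0.512]
 [ 1.     0.008 -0.005]
 [ 0.    -0.512 -0.859]]
dx -0.9 dy -0.2 dz 3.3 ax 0.0047 ay 0.0007 az 0.0014 rows 0.1 | t 25.9 f [ 0.5  0.3 -1. ] w 54.5
dx -0.9 dy 35.3 dz 63.6 ax 0.0047 ay 0.0007 az 0.0014 rows 1.2 | t 25.9 f [ 0.5  0.3 -1. ] w 54.5
dx -0.9 dy 50.6 dz 89.4 ax 0.0047 ay 0.0007 az 0.0014 rows 1.6 | t 25.9 f [ 0.5  0.3 -1. ] w 54.5
```

View pics/w20.png

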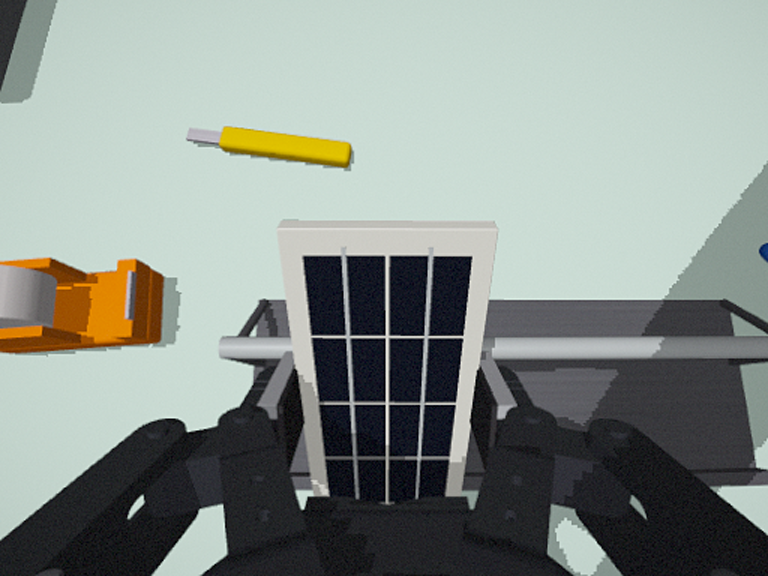

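>>> play_rows --targets '[{"hand":1,"dx":-1,"dy":12,"dz":21,"ax":0.005,"ay":0,"az":0},{"hand":1,"dx":-1,"dy":24,"dz":43,"ax":0.005,"ay":0,"az":0},{"hand":1,"dx":-1,"dy":36,"dz":64,"ax":0.005,"ay":0,"az":0},{"hand":1,"dx":-1,"dy":41,"dz":73,"ax":0.005,"ay":0,"az":0},{"hand":1,"dx":-1,"dy":43,"dz":77,"ax":0.005,"ay":0,"az":0},{"hand":1,"dx":-1,"dy":43,"dz":77,"ax":0.005,"ay":0,"az":0}]'

```text
time: 26.62
tcp_pos: [458.0, -316.7, 55.9]
ee_rot: [-1.91, -1.928, 0.531]
ft_force: [0.5, 0.7, -0.6]
width: 54.4
```

```bash
python3 v.py w21;   python3 -c "
from rk import *
t,R=tgt(-75)
go(t,R); p=optics.capture('scene'); save(p,'s21',(60,150,300,330),3)"
```

```text
[ 457.997 -316.707   55.879] [-1.91  -1.928  0.531] 26.625 54.357710648832565 [ 0.506  0.726 -0.592]
dx 1.4 dy 7.6 dz 12.5 ax -0.0002 ay 0.0006 az -0.0001 rows 0.2 | t 26.7 f [ 0.9 -0.4  0.2] w 54.3
```

View pics/s21.png

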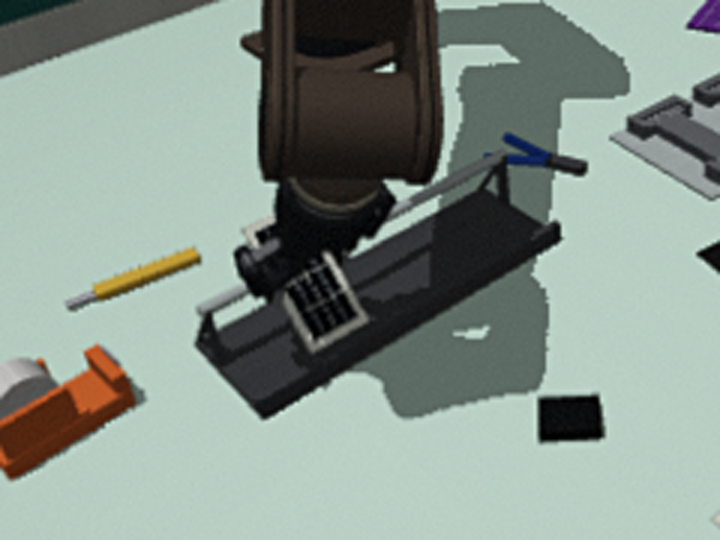

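The panel is over the rack at the right tilt, with its foot inside the lip. Lowering the rest of the way.

>>> play_rows --targets '[{"hand":1,"dx":1.4,"dy":3,"dz":5,"ax":0,"ay":0,"az":0},{"hand":1,"dx":1.4,"dy":6,"dz":10,"ax":0,"ay":0,"az":0},{"hand":1,"dx":1.4,"dy":7.6,"dz":12.5,"ax":0,"ay":0,"az":0},{"hand":1,"dx":1.4,"dy":7.6,"dz":12.5,"ax":0,"ay":0,"az":0}]'

```text
time: 27.22
tcp_pos: [458.6, -315.4, 41.8]
ee_rot: [-1.911, -1.928, 0.531]
ft_force: [1.7, 0.4, 3.1]
width: 54.4
```

```bash
python3 v.py w22;   python3 -c "
from rk import *
t,R=tgt(-75)
go(t,R); p=optics.capture('scene'); save(p,'s22',(100,190,220,290),6)"
```

```text
[ 458.58  -315.417   41.827] [-1.911 -1.928  0.531] 27.225 54.35623185263992 [1.662 0.388 3.125]
dx -0.1 dy -0.2 dz 0.2 ax -0.0001 ay 0.0007 az 0.0001 rows 0.0 | t 27.3 f [2.  0.9 4.1] w 54.5
```

View pics/s22.png

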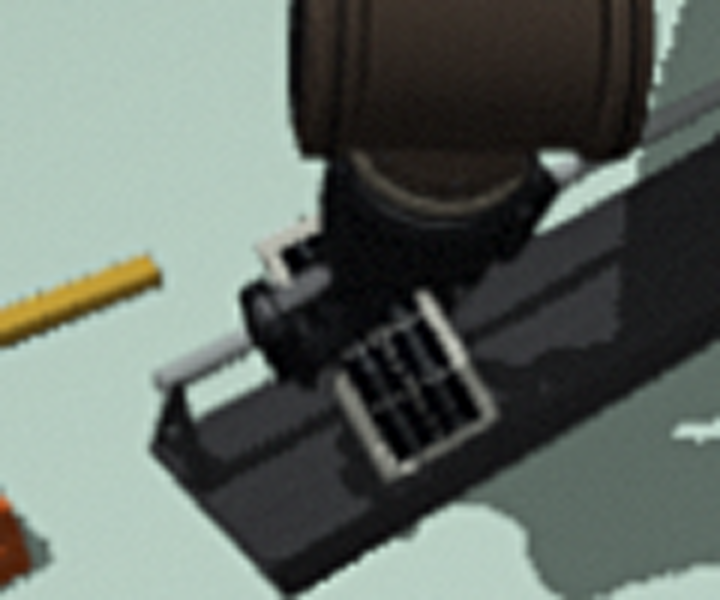

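View pics/w22.png

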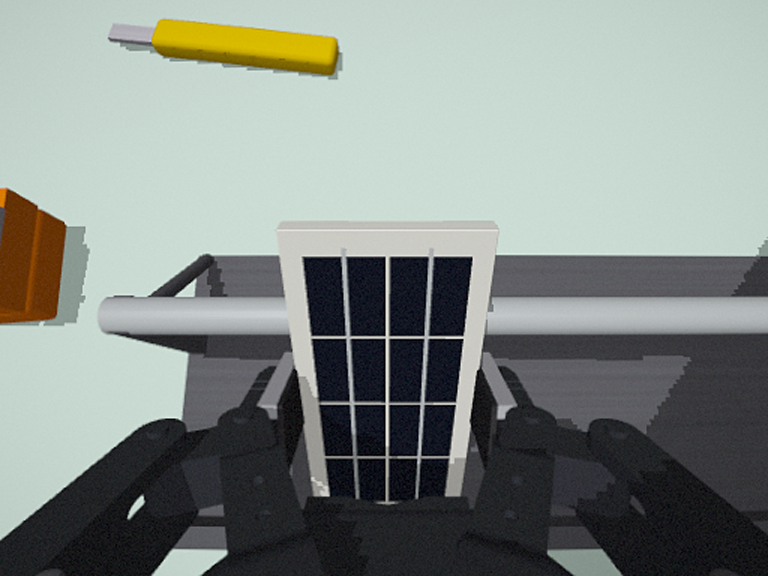

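It has light contact, about 4 to 5 N. Releasing and backing off along the tool axis.

>>> play_rows --targets '[{"hand":0.28,"dx":0,"dy":0,"dz":0,"ax":0,"ay":0,"az":0},{"hand":0.2,"dx":0,"dy":0,"dz":0,"ax":0,"ay":0,"az":0},{"hand":0.1,"dx":0,"dy":0,"dz":0,"ax":0,"ay":0,"az":0},{"hand":0.1,"dx":0,"dy":0,"dz":0,"ax":0,"ay":0,"az":0},{"hand":0.1,"dx":0,"dy":0,"dz":0,"ax":0,"ay":0,"az":0},{"hand":0.1,"dx":0,"dy":0,"dz":-10,"ax":0,"ay":0,"az":0},{"hand":0.1,"dx":0,"dy":0,"dz":-30,"ax":0,"ay":0,"az":0},{"hand":0.1,"dx":0,"dy":0,"dz":-70,"ax":0,"ay":0,"az":0},{"hand":0.1,"dx":0,"dy":0,"dz":-120,"ax":0,"ay":0,"az":0},{"hand":0,"dx":0,"dy":0,"dz":-150,"ax":0,"ay":0,"az":0},{"hand":0,"dx":0,"dy":0,"dz":-150,"ax":0,"ay":0,"az":0}]'

```text
time: 28.7
tcp_pos: [537.6, -315.3, 174.2]
ee_rot: [-1.916, -1.934, 0.531]
ft_force: [-0.7, -0.2, -0.1]
width: 85.6
```

```bash
python3 v.py w23;   python3 -c "
from rk import *
p=np.load('w23.npy',allow_pickle=True).item(); C=cloud(p).reshape(-1,3); 
L=(C-O0)@np.stack([RX,RY,[0,0,1]],1)
m=(abs(L[:,1]+75)<22)&(L[:,0]>-58)&(L[:,0]<10)&(L[:,2]>25); b=L[m]
for _ in range(4):
    A=np.c_[b[:,:2],np.ones(len(b))];k,*_=np.linalg.lstsq(A,b[:,2],rcond=None); r=b[:,2]-A@k; b=b[abs(r)<3]
print(k,np.arctan(-k[0]),len(b)); 
m=(abs(L[:,1]+75)<60)&(abs(L[:,2]-(L[:,:2]@k[:2]+k[2]))<3)&(L[:,2]>14); print(L[m].min(0),L[m].max(0),np.percentile(L[m],[2,98],axis=0))
go([521,354,120],down(np.pi/2-.06,-.25))"
```

```text
[ 537.59  -315.326  174.18 ] [-1.916 -1.934  0.531] 28.7 85.5512118999403 [-0.657 -0.192 -0.128]
[-1.054 -0.002 34.165] 0.8116642971924906 3968
[ -62.46  -104.468   14.003] [ 20.464 -48.137  99.758] [[ -60.366 -103.177   16.635]
 [  16.51   -49.46    97.46 ]]
dx 668.8 dy 18.7 dz 47.5 ax -0.7847 ay 0.0119 az 0.0709 rows 10.7 | t 28.8 f [-0.3  0.4 -0.7] w 85.7
```

View pics/w23.png

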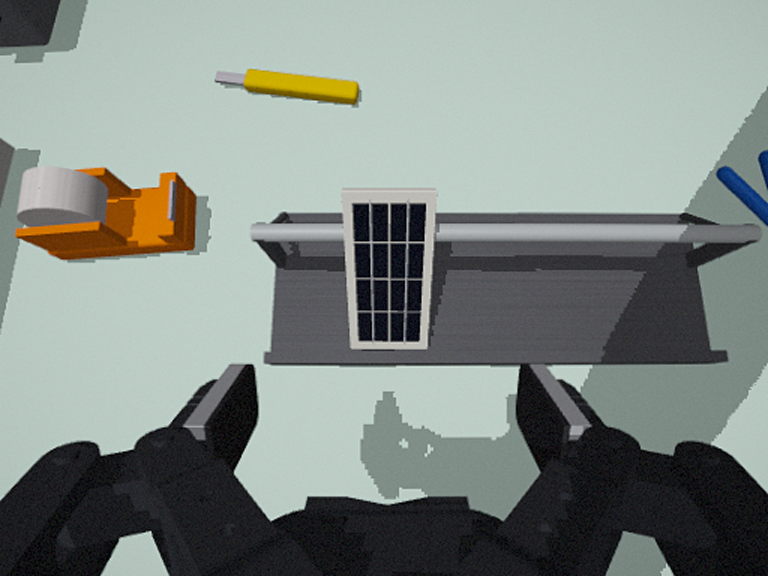

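Panel c leans at 0.81 rad with its centre at rack y of about -76. Next, panel a.

>>> play_rows --targets '[{"hand":0,"dx":60,"dy":0,"dz":-10,"ax":-0.07,"ay":0,"az":0.006},{"hand":0,"dx":120,"dy":3,"dz":-15,"ax":-0.14,"ay":0,"az":0.012},{"hand":0,"dx":180,"dy":5,"dz":-15,"ax":-0.21,"ay":0,"az":0.02},{"hand":0,"dx":240,"dy":7,"dz":-15,"ax":-0.28,"ay":0,"az":0.03},{"hand":0,"dx":300,"dy":9,"dz":-15,"ax":-0.35,"ay":0.005,"az":0.035},{"hand":0,"dx":360,"dy":10,"dz":-10,"ax":-0.42,"ay":0.006,"az":0.04},{"hand":0,"dx":420,"dy":12,"dz":0,"ax":-0.5,"ay":0.008,"az":0.045},{"hand":0,"dx":480,"dy":14,"dz":10,"ax":-0.57,"ay":0.01,"az":0.05},{"hand":0,"dx":540,"dy":16,"dz":20,"ax":-0.64,"ay":0.012,"az":0.06},{"hand":0,"dx":600,"dy":18,"dz":30,"ax":-0.71,"ay":0.012,"az":0.07},{"hand":0,"dx":650,"dy":19,"dz":40,"ax":-0.785,"ay":0.012,"az":0.071},{"hand":0,"dx":669,"dy":19,"dz":47,"ax":-0.785,"ay":0.012,"az":0.071},{"hand":0,"dx":669,"dy":19,"dz":47,"ax":-0.785,"ay":0.012,"az":0.071},{"hand":0,"dx":669,"dy":19,"dz":47,"ax":-0.785,"ay":0.012,"az":0.071}]'

```text
time: 30.5
tcp_pos: [520.4, 353.3, 119.1]
ee_rot: [2.151, 2.022, 0.25]
ft_force: [0.3, 0.7, 0.3]
width: 85.0
```

```bash
python3 v.py w24; python3 -c "
from h import *
print(status.get_state()['joint_pos'])
p=np.load('w24.npy',allow_pickle=True).item()
x=np.array([.998,-.06,0]);y=np.array([.06,.998,0]);c=np.array([519,354.2,24])
for a,b in [(-60,-28),(-60,28),(60,-28),(60,28)]: print(proj(p,c+a*x+b*y)*1.5)
go([521,354,16],down(np.pi/2-.06,-.25))
go([521,354,40],down(np.pi/2-.06,-.25))"
```

```text
[520.442 353.263 119.092] [2.151 2.022 0.25 ] 30.5 85.00448514543172 [0.297 0.742 0.311]
[ 0.485  0.211  1.899 -0.172  0.826 -0.919]
[331.653 134.045]
[449.897 133.724]
[344.465 337.949]
[436.335 337.743]
dx 0.7 dy -25.2 dz 100.5 ax -0.0036 ay -0.0006 az -0.0026 rows 1.7 | t 30.6 f [ 0.4  0.5 -0. ] w 85.3
dx 0.8 dy -19.4 dz 77.2 ax -0.0036 ay -0.0006 az -0.0026 rows 1.3 | t 30.6 f [ 0.4  0.5 -0. ] w 85.3
```

View pics/w24.png

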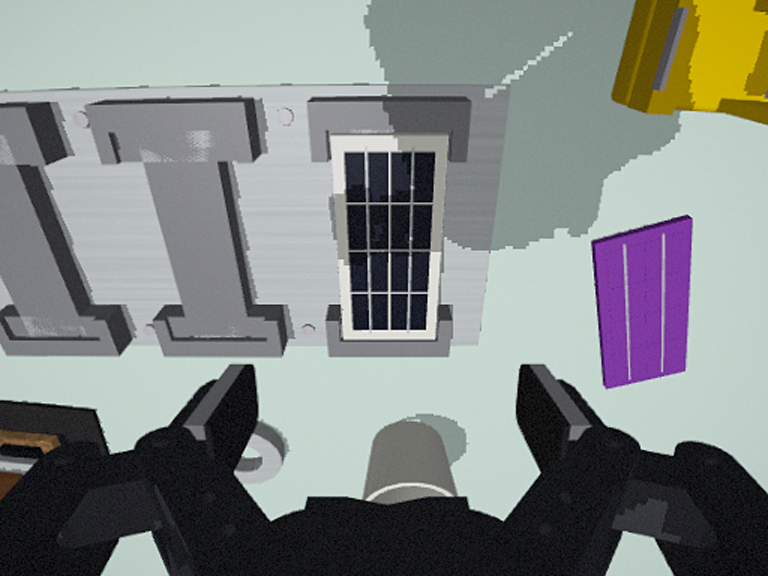

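The panel's corners are again within 2 px of the prediction. Descending.

>>> play_rows --targets '[{"hand":0,"dx":0.5,"dy":-12,"dz":48,"ax":-0.004,"ay":0,"az":-0.003},{"hand":0,"dx":0.5,"dy":-20,"dz":80,"ax":-0.004,"ay":0,"az":-0.003},{"hand":0,"dx":0.5,"dy":-24,"dz":95,"ax":-0.004,"ay":0,"az":-0.003},{"hand":0,"dx":0.5,"dy":-25,"dz":100,"ax":-0.004,"ay":0,"az":-0.003},{"hand":0,"dx":0.5,"dy":-25,"dz":100,"ax":-0.004,"ay":0,"az":-0.003}]'

```text
time: 31.18
tcp_pos: [522.1, 355.3, 18.1]
ee_rot: [2.145, 2.022, 0.259]
ft_force: [-0.2, 0.2, -0.2]
width: 85.6
```

```bash
python3 v.py w25; python3 -c "
from h import *
go([521,354,7],down(np.pi/2-.06,-.25))"
```

```text
[522.073 355.281  18.058] [2.145 2.022 0.259] 31.175 85.57536776315322 [-0.199  0.199 -0.166]
dx -1.7 dy -4.0 dz 10.9 ax 0.0034 ay -0.0029 az 0.0010 rows 0.2 | t 31.2 f [0.4 0.1 0.3] w 85.1
```

View pics/w25.png

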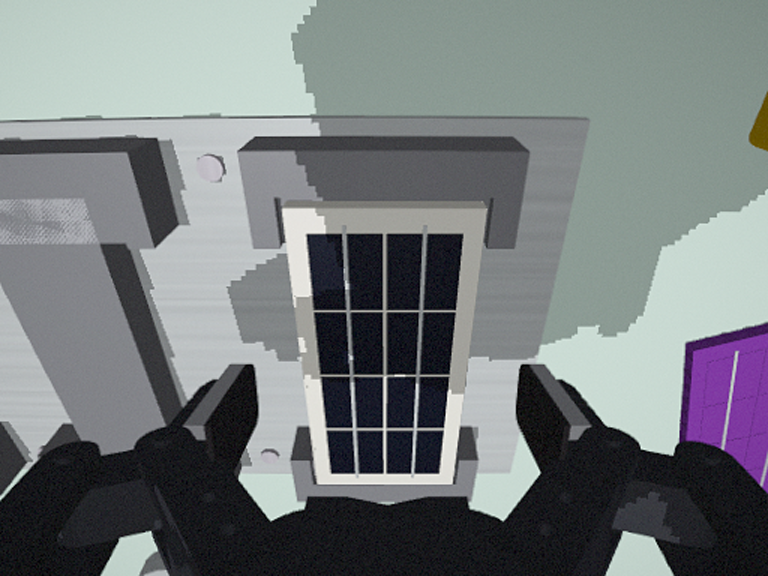

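Centred: panel middle at 385 px, fingers at 386. Going down the last bit and closing.

>>> play_rows --targets '[{"hand":0,"dx":-0.6,"dy":-2,"dz":5,"ax":0,"ay":0,"az":0},{"hand":0,"dx":-0.6,"dy":-4,"dz":10.5,"ax":0,"ay":0,"az":0},{"hand":0,"dx":-0.6,"dy":-4,"dz":10.5,"ax":0,"ay":0,"az":0},{"hand":0.25,"dx":-0.6,"dy":-4,"dz":10.5,"ax":0,"ay":0,"az":0},{"hand":1,"dx":-0.6,"dy":-4,"dz":10.5,"ax":0,"ay":0,"az":0},{"hand":1,"dx":-0.6,"dy":-4,"dz":10.5,"ax":0,"ay":0,"az":0},{"hand":1,"dx":-0.6,"dy":-4,"dz":10.5,"ax":0,"ay":0,"az":0},{"hand":1,"dx":-0.6,"dy":-4,"dz":10.5,"ax":0,"ay":0,"az":0}]' --force 50

```text
time: 32.22
tcp_pos: [520.1, 354.9, 6.2]
ee_rot: [2.145, 2.024, 0.258]
ft_force: [-1.6, 0.1, 2.4]
width: 54.3
```

```bash
python3 v.py w26; python3 pan.py w26; python3 -c "
from h import *
go([521,354,7],down(np.pi/2-.06,-.25))
s=status.get_state()
go(s['tcp_pos']+np.array([0,0,130]),Ro.from_rotvec(s['ee_rot']).as_matrix(),s)"
```

```text
[520.058 354.923   6.235] [2.145 2.024 0.258] 32.225 54.27638472721622 [-1.556  0.146  2.382]
plane z=0.0023 x+0.2579 y+-19.61  n=16876 pitch rel 0.2524435702373038
200 [-21.897 -66.77  -35.087] 120
230 [-11.074 -66.76  -35.698] 120
260 [ -0.383 -66.669 -34.161] 120
290 [ 10.474 -66.659 -33.936] 120
320 [ 21.25  -66.705 -34.434] 120
dx -0.9 dy 1.2 dz -0.5 ax 0.0019 ay -0.0022 az 0.0016 rows 0.0 | t 32.3 f [-1.5 -0.4  3.5] w 54.6
dx 0.2 dy 32.4 dz -125.9 ax 0.0000 ay 0.0000 az 0.0000 rows 2.1 | t 32.3 f [-1.5 -0.4  3.5] w 54.6
```

View pics/w26.png

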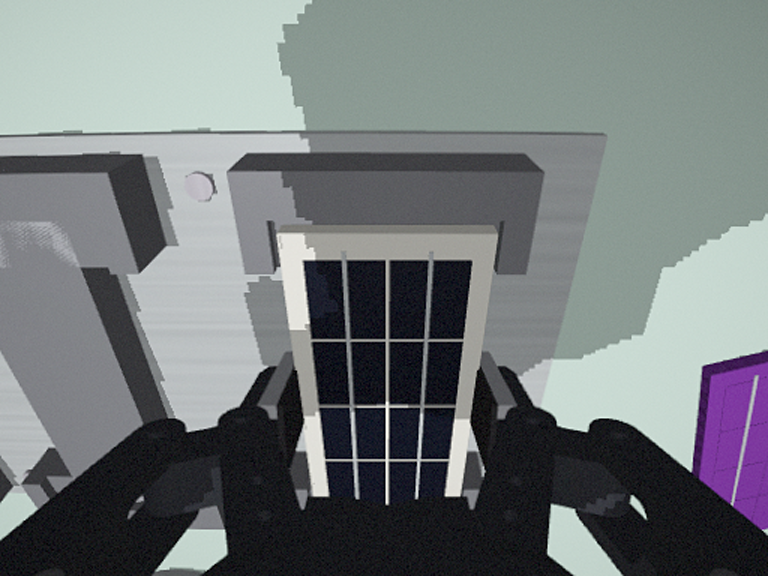

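>>> play_rows --targets '[{"hand":1,"dx":0,"dy":3,"dz":-12,"ax":0,"ay":0,"az":0},{"hand":1,"dx":0,"dy":6,"dz":-24,"ax":0,"ay":0,"az":0},{"hand":1,"dx":0,"dy":12,"dz":-48,"ax":0,"ay":0,"az":0},{"hand":1,"dx":0,"dy":20,"dz":-80,"ax":0,"ay":0,"az":0},{"hand":1,"dx":0,"dy":29,"dz":-115,"ax":0,"ay":0,"az":0},{"hand":1,"dx":0,"dy":32.4,"dz":-126,"ax":0,"ay":0,"az":0},{"hand":1,"dx":0,"dy":32.4,"dz":-126,"ax":0,"ay":0,"az":0},{"hand":1,"dx":0,"dy":32.4,"dz":-126,"ax":0,"ay":0,"az":0}]'

```text
time: 33.28
tcp_pos: [518.6, 353.9, 133.7]
ee_rot: [2.146, 2.025, 0.252]
ft_force: [0.5, -1.0, -1.6]
width: 54.8
```

```bash
python3 v.py w27; python3 pan.py w27; python3 -c "
from rk import *
t,R=tgt(75,off=(0,2.7,-12.4)); print(t)
go(t+[0,0,100],R)"
```

```text
[518.627 353.862 133.669] [2.146 2.025 0.252] 33.275 54.767376058742975 [ 0.521 -1.013 -1.597]
plane z=0.0020 x+0.2574 y+-19.82  n=16875 pitch rel 0.2519374925613087
200 [-23.471 -54.73  -30.024] 151
230 [-11.827 -54.755 -30.381] 151
260 [ -0.277 -54.681 -29.992] 151
290 [ 11.242 -54.402 -30.719] 152
320 [ 22.932 -54.68  -29.946] 151
[ 455.863 -165.506   42.227]
dx -522.1 dy -29.4 dz -16.0 ax 0.7842 ay -0.0090 az -0.0683 rows 8.4 | t 33.3 f [-0.5  0.6 -1.2] w 54.6
```

View pics/w27.png

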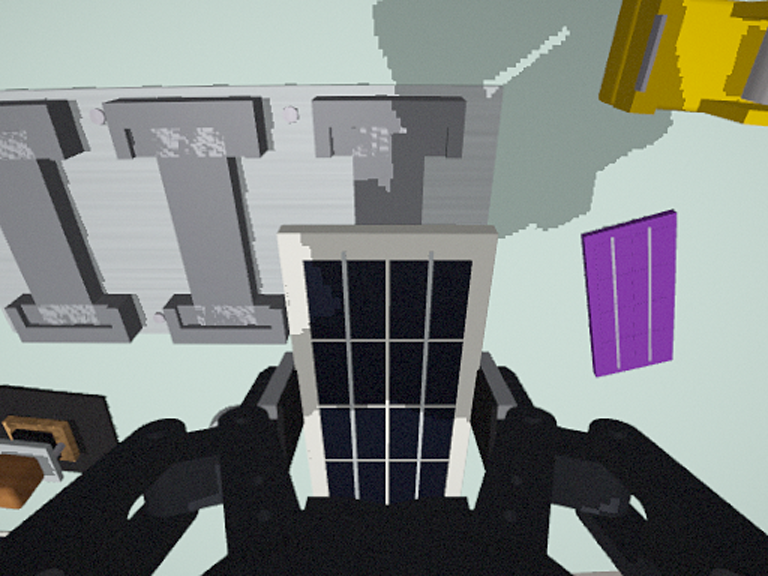

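>>> play_rows --targets '[{"hand":1,"dx":-30,"dy":0,"dz":-15,"ax":0.05,"ay":0,"az":0},{"hand":1,"dx":-75,"dy":-2,"dz":-25,"ax":0.11,"ay":0,"az":-0.01},{"hand":1,"dx":-120,"dy":-6,"dz":-32,"ax":0.18,"ay":0,"az":-0.015},{"hand":1,"dx":-170,"dy":-9,"dz":-32,"ax":0.25,"ay":0,"az":-0.02},{"hand":1,"dx":-220,"dy":-12,"dz":-32,"ax":0.33,"ay":0,"az":-0.03},{"hand":1,"dx":-270,"dy":-15,"dz":-32,"ax":0.41,"ay":-0.005,"az":-0.035},{"hand":1,"dx":-320,"dy":-18,"dz":-32,"ax":0.49,"ay":-0.005,"az":-0.04},{"hand":1,"dx":-370,"dy":-21,"dz":-30,"ax":0.57,"ay":-0.006,"az":-0.05},{"hand":1,"dx":-420,"dy":-24,"dz":-28,"ax":0.65,"ay":-0.008,"az":-0.055},{"hand":1,"dx":-470,"dy":-27,"dz":-22,"ax":0.73,"ay":-0.009,"az":-0.06},{"hand":1,"dx":-505,"dy":-29,"dz":-18,"ax":0.784,"ay":-0.009,"az":-0.068},{"hand":1,"dx":-522,"dy":-29.4,"dz":-16,"ax":0.784,"ay":-0.009,"az":-0.068},{"hand":1,"dx":-522,"dy":-29.4,"dz":-16,"ax":0.784,"ay":-0.009,"az":-0.068},{"hand":1,"dx":-522,"dy":-29.4,"dz":-16,"ax":0.784,"ay":-0.009,"az":-0.068}]'

```text
time: 35.08
tcp_pos: [457.1, -163.6, 143.5]
ee_rot: [-1.912, -1.931, 0.524]
ft_force: [-1.0, -0.3, -1.6]
width: 55.0
```

```bash
python3 v.py w28; python3 pan.py w28; python3 -c "
from rk import *
t,R=tgt(75,off=(0,2.7,-12.4))
go(t+[0,0,100],R);go(t+[0,0,15],R)"
```

```text
[ 457.104 -163.626  143.471] [-1.912 -1.931  0.524] 35.075 55.03151690674825 [-0.979 -0.26  -1.635]
plane z=-0.0001 x+0.2582 y+-19.41  n=16872 pitch rel 0.2526500541989953
200 [-23.435 -55.467 -30.131] 152
230 [-11.855 -55.781 -29.917] 151
260 [ -0.281 -55.448 -30.453] 152
290 [ 11.22  -55.112 -30.87 ] 153
320 [ 22.844 -55.414 -30.344] 152
dx -1.9 dy -0.4 dz 1.9 ax 0.0046 ay -0.0011 az 0.0020 rows 0.0 | t 35.1 f [ 0.9 -0.2 -2.2] w 55.0
dx -2.1 dy 42.7 dz 75.2 ax 0.0046 ay -0.0011 az 0.0020 rows 1.4 | t 35.1 f [ 0.9 -0.2 -2.2] w 55.0
```

View pics/w28.png

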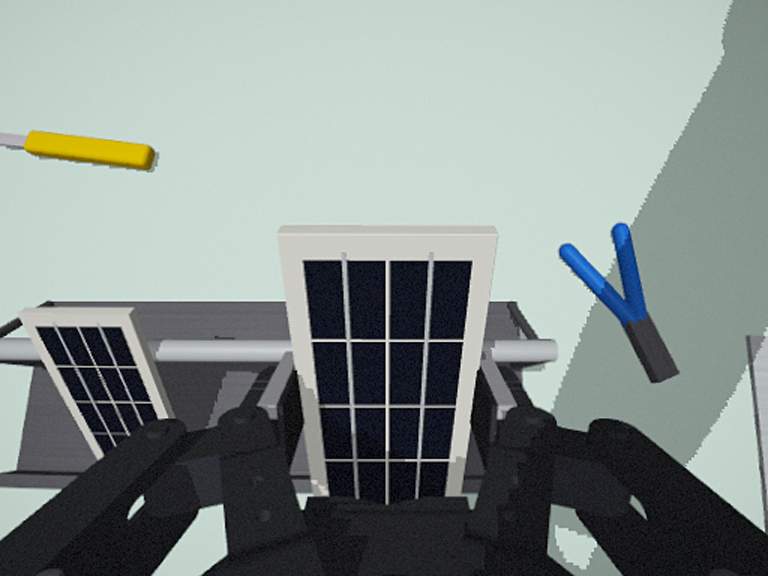

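>>> play_rows --targets '[{"hand":1,"dx":-2,"dy":12,"dz":21,"ax":0.005,"ay":0,"az":0},{"hand":1,"dx":-2,"dy":24,"dz":42,"ax":0.005,"ay":0,"az":0},{"hand":1,"dx":-2,"dy":36,"dz":63,"ax":0.005,"ay":0,"az":0},{"hand":1,"dx":-2,"dy":41,"dz":72,"ax":0.005,"ay":0,"az":0},{"hand":1,"dx":-2,"dy":42.7,"dz":75.2,"ax":0.005,"ay":0,"az":0},{"hand":1,"dx":-2,"dy":42.7,"dz":75.2,"ax":0.005,"ay":0,"az":0}]'

```text
time: 35.88
tcp_pos: [456.2, -166.6, 57.6]
ee_rot: [-1.91, -1.928, 0.529]
ft_force: [0.2, 0.1, -0.7]
width: 54.8
```

```bash
python3 v.py w29; python3 pan.py w29; python3 -c "
from rk import *
t,R=tgt(75,off=(0,2.7,-12.4))
go(t,R)"
```

```text
[ 456.179 -166.565   57.616] [-1.91  -1.928  0.529] 35.875 54.804087830116615 [ 0.177  0.14  -0.684]
plane z=0.0008 x+0.2582 y+-19.35  n=16871 pitch rel 0.2526389750355047
200 [-23.246 -55.48  -30.101] 152
230 [-11.648 -55.456 -30.163] 152
260 [ -0.086 -55.068 -30.287] 153
290 [ 11.534 -55.348 -29.648] 152
320 [ 23.128 -55.761 -29.785] 151
dx 1.2 dy 7.6 dz 13.6 ax 0.0003 ay -0.0008 az 0.0007 rows 0.3 | t 35.9 f [-0.8  0.2 -1.3] w 54.6
```

>>> play_rows --targets '[{"hand":1,"dx":1.2,"dy":3,"dz":5,"ax":0,"ay":0,"az":0},{"hand":1,"dx":1.2,"dy":6,"dz":10,"ax":0,"ay":0,"az":0},{"hand":1,"dx":1.2,"dy":7.6,"dz":13.4,"ax":0,"ay":0,"az":0},{"hand":1,"dx":1.2,"dy":7.6,"dz":13.4,"ax":0,"ay":0,"az":0}]'

```text
time: 36.42
tcp_pos: [456.2, -165.6, 42.4]
ee_rot: [-1.91, -1.928, 0.529]
ft_force: [1.4, 1.2, 4.2]
width: 54.5
```

```bash
python3 v.py w30; python3 pan.py w30; python3 -c "
from rk import *
t,R=tgt(75,off=(0,2.7,-12.4))
go(t,R)"
```

```text
[ 456.194 -165.646   42.361] [-1.91  -1.928  0.529] 36.425 54.48306366899252 [1.385 1.152 4.179]
plane z=0.0001 x+0.2676 y+-19.64  n=16887 pitch rel 0.26149770635839986
200 [-23.207 -55.262 -31.353] 153
230 [-11.643 -55.332 -32.029] 153
260 [ -0.224 -55.471 -30.606] 152
290 [ 11.315 -55.465 -30.646] 152
320 [ 22.58  -55.319 -32.179] 153
dx 0.2 dy -0.2 dz 0.2 ax 0.0000 ay -0.0011 az 0.0004 rows 0.0 | t 36.5 f [2.6 0.7 3.6] w 54.5
```

View pics/w30.png

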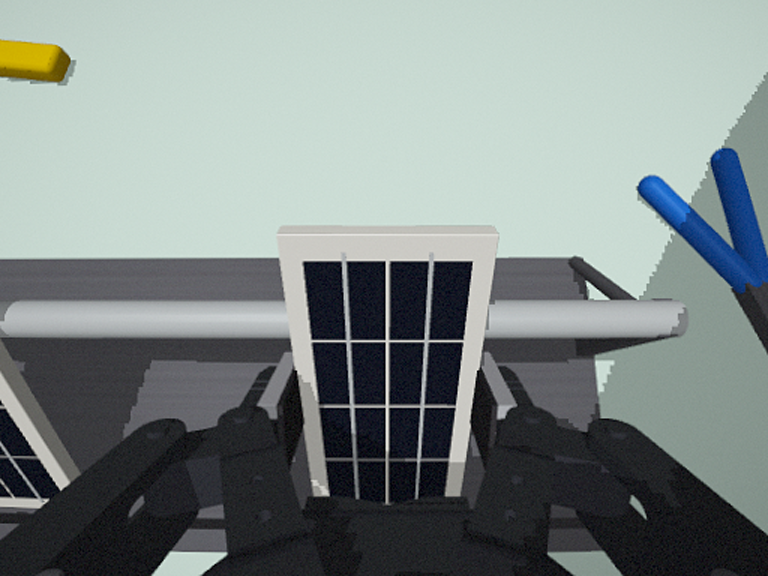

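Same light contact as before. Releasing.

>>> play_rows --targets '[{"hand":0.28,"dx":0,"dy":0,"dz":0,"ax":0,"ay":0,"az":0},{"hand":0.2,"dx":0,"dy":0,"dz":0,"ax":0,"ay":0,"az":0},{"hand":0.1,"dx":0,"dy":0,"dz":0,"ax":0,"ay":0,"az":0},{"hand":0.1,"dx":0,"dy":0,"dz":0,"ax":0,"ay":0,"az":0},{"hand":0.1,"dx":0,"dy":0,"dz":0,"ax":0,"ay":0,"az":0},{"hand":0.1,"dx":0,"dy":0,"dz":-10,"ax":0,"ay":0,"az":0},{"hand":0.1,"dx":0,"dy":0,"dz":-30,"ax":0,"ay":0,"az":0},{"hand":0.1,"dx":0,"dy":0,"dz":-70,"ax":0,"ay":0,"az":0},{"hand":0.1,"dx":0,"dy":0,"dz":-120,"ax":0,"ay":0,"az":0},{"hand":0,"dx":0,"dy":0,"dz":-180,"ax":0,"ay":0,"az":0},{"hand":0,"dx":-60,"dy":0,"dz":-200,"ax":0,"ay":0,"az":0},{"hand":0,"dx":-75,"dy":0,"dz":-200,"ax":0,"ay":0,"az":0},{"hand":0,"dx":-75,"dy":0,"dz":-200,"ax":0,"ay":0,"az":0}]'

```text
time: 38.1
tcp_pos: [558.4, -240.4, 213.3]
ee_rot: [-1.911, -1.925, 0.528]
ft_force: [-0.2, 0.0, -0.9]
width: 85.2
```

```bash
python3 v.py w31;   python3 -c "
from rk import *
p=np.load('w31.npy',allow_pickle=True).item(); C=cloud(p).reshape(-1,3); 
L0=(C-O0)@np.stack([RX,RY,[0,0,1]],1)
for yc in (-75,75):
    L=L0; m=(abs(L[:,1]-yc)<22)&(L[:,0]>-58)&(L[:,0]<10)&(L[:,2]>25); b=L[m]
    for _ in range(4):
        A=np.c_[b[:,:2],np.ones(len(b))];k,*_=np.linalg.lstsq(A,b[:,2],rcond=None); r=b[:,2]-A@k; b=b[abs(r)<3]
    th=np.arctan(-k[0]); n=np.array([np.sin(th),0,np.cos(th)]); d=np.array([np.cos(th),0,-np.sin(th)])
    m=(abs(L[:,1]-yc)<60)&(abs((L-[0,0,k[2]])@n)<2.5)&(L[:,2]>12); q=L[m]; a=q@d; lo,hi=np.percentile(a,[.5,99.5])
    print(yc,k,th,lo,hi,hi-lo,'yc',np.percentile(q[:,1],[1,99]).mean(),'origin from top edge',d*(lo+60)+n*((n[2]*k[2])-6))
for nm in ['scene','top']:
    p=optics.capture(nm); save(p,nm+'9')
C=cloud(p).reshape(-1,3)
m=(C[:,2]>58)&(C[:,2]<75)&(abs(C[:,0]-690)<70)&(abs(C[:,1]-53)<80); print('block top', C[m].mean(0))"
```

```text
[ 558.396 -240.354  213.282] [-1.911 -1.925  0.528] 38.1 85.15247150349302 [-0.242  0.016 -0.901]
-75 [-1.051 -0.    34.26 ] 0.8103428576722496 -113.72087105005136 4.653519899800551 118.37439094985191 yc -76.11205017937165 origin from top edge [-24.265   0.     51.062]
75 [-1.05  -0.002 34.481] 0.8097528468419879 -113.46126800100525 4.703317588233608 118.16458558923885 yc 73.39179519348706 origin from top edge [-23.995   0.     50.975]
block top [686.269  54.077  64.657]
```

View pics/scene9.png

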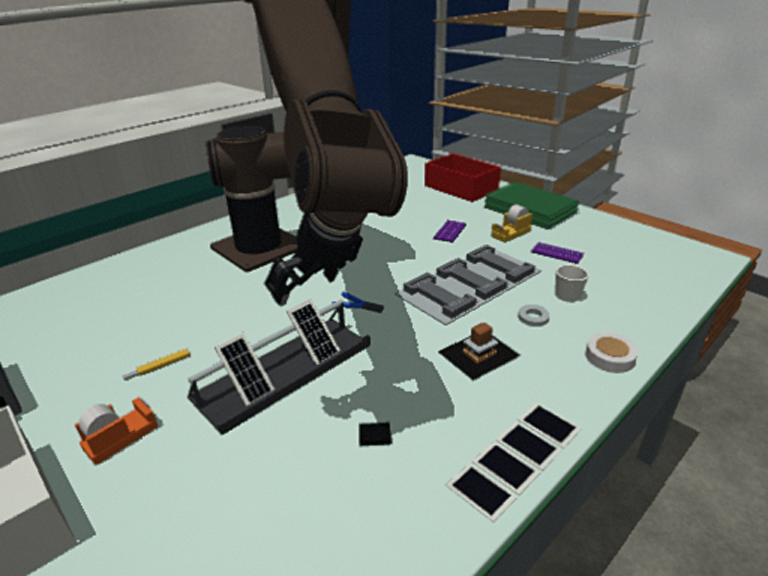

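View pics/w31.png

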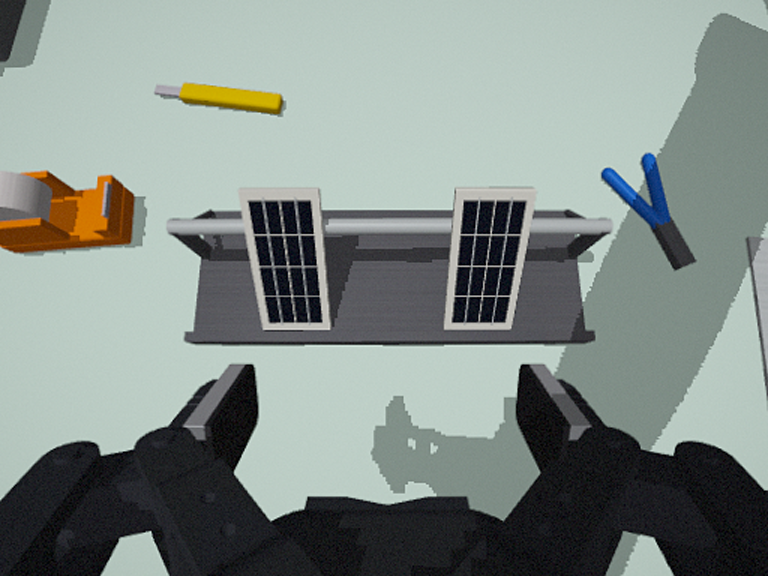

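View pics/top9.png

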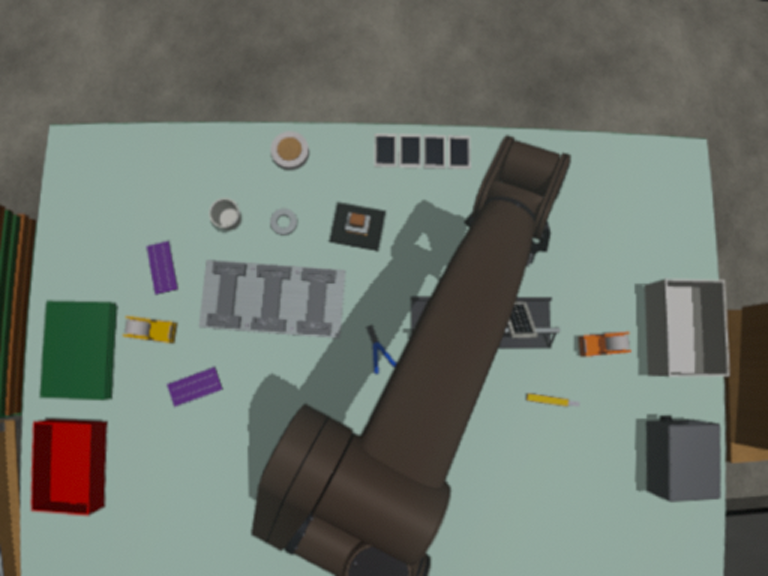

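Both panels lean in the rack, the block stands on the pad, and nothing else has moved. Handing in.

```bash
python3 -c "
from h import *
p=optics.capture('scene'); save(p,'fin',(270,180,370,270),6); print(order.hand_in()); print(status.get_state()['time'])"
```

```text
the job is handed in; nothing more can be done
None
the job is handed in; nothing more can be done
```

View pics/fin.png

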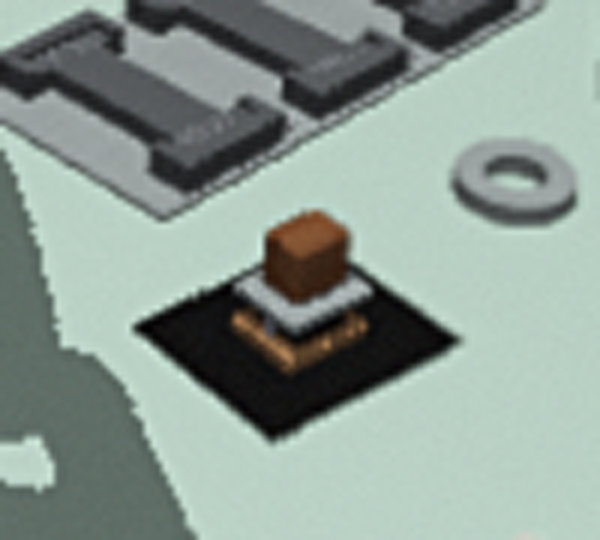

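The job is handed in, about 38 s into the 210 s allowed. The hand-in gives no verdict, so what follows rests on my own last checks. Only the left and right panels were present; the middle nest was empty.

- **Strokes:** I made one stroke along each panel's centre line from the near end to the far end, left panel first. The force readings I took during the strokes were about 8 to 10 N, slightly above the 8 N asked but well under 25 N. The sole stayed within about 2 mm of the centre line.
- **Block:** it stands upright near the middle of the pad. The last picture, taken at hand-in, confirms this.
- **Panels in the rack:** both lean at about 0.81 rad on the rail with cells up, at rack y of about -76 and +73 mm. I measured their origins at about x = -24, z = 51 mm, inside the limits. That is 1 to 3 mm off a perfect seat; the camera's depth reads about 1.3 mm high, which explains part of it. I could not measure contact with the rail or lip directly, but in the pictures the panels rest steadily.
- **Everything else:** the other objects look unmoved in the final overview pictures, and the gripper is open and clear. The top view hid part of the rack behind the arm, so I checked the panels there with the wrist and scene cameras.

No check failed or disagreed. I noticed no knock to the block and no slackening of the grip.

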